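# Uncover and grease the bearing block

### The job

Slide the orange guard plate straight up out of its slotted holder on the bearing block and lay it flat on the open bench, clear of the block. Then take the standing hand greaser by its green square grip and press its socket squarely down along the tilted nipple until it snaps over the catches and sits fully home on the collar, and finish still gripping it and holding it home against the spring: do not let go. Leave the other things where they are.

Things in the scene. Friction and masses are not known exactly. Their poses are not given: they have to be found in the camera images.
- block: Fixed bearing block: grey base plate 150x140x18 mm (x from -70 to +80 mm) with a blue bearing housing (up to 70 mm high) and two aluminium posts with slots at its front. Origin: on the bench under the block; x points away from the robot side (through the block from the guard to the housing), y left, z up. The slots' centre plane lies at x = -35 mm; the posts stand at y = +-40 to 59 mm, from z = 18 to 75 mm, their slots 8 mm wide for the 5 mm plate.
- guard_mid (a point): Centre of the loose orange guard plate, 5 mm thick (x), 100 wide (y), 140 tall (z). It starts upright in the slots, upper edge 158 mm above the bench, its x along the block's x; only the upper edge can be gripped. Its lower edge must rise above 75 mm to leave the slots. It blocks the way to the nipple. The bench round x = 0.45 m, y = 0.28 m is bare for 100 mm about: room to lay it.
- nipple_seat (a point): Centre of the collar's top on the fixed brass grease nipple; z runs out along the nipple's axis, which leans 25 degrees from vertical towards the front (-x) of the block. Along z: nipple 24 mm in diameter up to 20 mm, then a cone down to 14 mm diameter at 28 mm, then a thin valve pin (8 mm diameter) up to 38 mm. Collar 42 mm in diameter. Two spring-loaded catch balls stand out 3.3 mm at the sides, 12 mm above the collar. This is where the greaser's rim must come to rest.
- greaser_grip (a point): Centre of the green square grip (28x28 mm across its x and y, 55 mm tall) of the loose hand greaser, 0.2 kg. z points up from the socket to the grip. The greaser stands upright on the bench; this point is 72.5 mm above its rim. Under the grip, 45 mm above the rim, is the shoulder of the dark round socket (44 mm in diameter), on which fingertips may bear when pressing. The greaser is 104 mm tall.
- greaser_rim (a point): Centre of the socket's open rim, at the greaser's lower end; z points from the socket to the grip. Socket bore 26 mm in diameter, 30 mm deep, widened to 32 mm in the first 2 mm, with an inner groove (7 to 18 mm deep) for the catches.
- valve (a joint): Valve pin of the nipple, m pushed in: 0 free, about 0.008 with the greaser fully home. Its spring pushes back with about 6 N at first touch (greaser 8 mm from home) and about 13 N fully home, and throws the greaser back if it is let go.
- catch_left (a joint): Left catch ball, m pushed in: 0 out, 0.001 to 0.0033 while the socket's lip rides over it, and out again (near 0) once the lip has snapped past. Riding over both takes about 3 to 7 N of push; holding the greaser firmly home against valve spring takes 10 to 20 N.
- catch_right (a joint): Right catch ball, the same.
- tape_measure: Bystander, to be left alone: tape measure, yellow, 36x75x67 mm. Origin: centre of its underside.
- bearing: Bystander, to be left alone: ball bearing lying flat, 62 across, 16 tall mm. Origin: centre of its underside.
- mug: Bystander, to be left alone: white mug, 80 across, 102 tall mm. Origin: centre of its underside.
- label_roll: Bystander, to be left alone: white label roll, 84 across, 62 tall mm. Origin: centre of its underside.
- tape_roll: Bystander, to be left alone: brown tape roll lying flat, 92 across, 48 tall mm. Origin: centre of its underside.
- screwdriver: Bystander, to be left alone: red-handled screwdriver lying, 211 long mm. Origin: centre of its underside.
Things that resemble listed ones, but are neither listed nor needed, are in the scene too. Leave any turquoise look-alike of the part that bears guard_mid alone.

How it is judged:
By the outcome, as a careful person would: the job done as asked, in the order asked, and still so for the second after the job is handed in, while the arm keeps its last pose, push and grip.
It also fails if it takes over 58 s, if anything falls off the work surface, if the arm or the gripper's body presses on something with over 40 N, if the wrist force passes 120 N, or if a joint passes its speed limit or range.

### The arm

A 6-joint arm with a two-finger parallel gripper is mounted at the origin on a cart in front of the work surface, level with it; the furniture and walls round the work are solid. World frame = base frame: x ahead of the robot, y to its left, z up, the work surface at z = 0. Lengths are in m, angles in degrees, forces in N, time in s.
With the tool pointing down it reaches from about 0.35 to 0.875 m from the base axis. Payload 4.2 kg.
Tool frame: the origin (TCP) lies midway between the tips of the shut fingers; the grasp point (between the pads) lies 19 mm behind it; z points along the fingers, y is the direction in which the jaws open and shut (so a half turn about z gives the same grasp; the last joint's range is limited). The gripper opens to 87 mm and grips with 3 to 60 N. Pads are 19 mm wide; open, the fingers measure 117 mm over their backs; the gripper's body (75 mm by 190 mm) begins 51 mm behind the grasp point.
Start: joints at [85.462, 22.042, 0.453, 0, -68.411, -14.817], TCP at [0.207, 0.59, 0.223] pointing down, gripper open.
Joint ranges: [-179.83, 179.83], [-69.29, 118.12], [-61.27, 80.66], [-181.25, 117.63], [-171.15, -9.14], [-177.46, 177.46]. Speed limits (degrees/s): [159.86, 159.86, 180, 180, 180, 180].

### API

Orientations are given as a 3x3 rotation matrix whose columns are the frame's x, y, z axes.
In Python, from station import sense, capture, get_calibration, finish_job, spot_in, spot_point gives the robot as it stands.
- The arm moves only by the shell command python3 -m inch 'ROWS'. ROWS is JSON, a list of rows, each an object with "fingers": the finger opening in cm, from 0 to 8.7; "delta_pos": the shift along the tool's x, y, z in cm, a list of three; "spin": the turn about the tool's z in degrees. In form: [{"fingers": fingers, "delta_pos": [dx, dy, dz], "spin": spin}, ...]. A call has 1 to 20 rows; each row is the pose to reach, as a shift and turn from the pose commanded when the call began, along the tool's axes at that moment; what a row does not reach only later rows make up. A row lasts 1/10 s, in which the tool goes at most 50 mm and 8.59 degrees, less where a joint would pass 70% of its speed; a pose out of reach is approached as far as the arm can. A call with a gripper value outside its range is refused whole. The fingers move at their own pace and stop on an object; the grip force is fixed at half the most. Time passes only in rows, so rows that repeat a pose let the fingers close. It gives the time, the measured TCP pose, the force and the opening at its end, in the units of the state.
- sense(): the state, without advancing time (a new reading comes with each control period).
- capture(name): name is "side" or "top"; returns the picture (420x560x3 uint8, red, green, blue); there is no depth.
- get_calibration(name): a dict with "K" (3x3 intrinsics, pixels), "T" (4x4, takes a point from camera to world coordinates). Camera axes: x right, y up, looking along -z (the intrinsics and any distortion apply to the point x, -y, -z); pixel columns grow to the right and rows downward; lengths in m; the calibration is good to about 2 mm. A picture is of the moment at which its call begins. get_calibration takes no time and is no camera call.
- finish_job(): hands the job in, once; it reports no verdict.
Trained networks look in the newest picture that a camera, given by its name, has taken for a name from the list of things; names that differ only in an ending like _2 or _b are one class to them, and where a whole thing is asked for, a point or a joint stands for the part that bears it (a point fixed in the world has none). Each returns a list of dicts, best first, with "conf" (0 to 1); they miss things now and then, are a little off and sometimes report something else, mostly with a low value. They report only what shows in the picture. A call takes as long as a camera call. They do not tell look-alikes from the thing itself.
- spot_in(camera, target): "extent" ([left, top, right, bottom] as shares, 0 to 1, of the picture: columns of its width, rows of its height, round what is visible of it).
- spot_point(camera, target): "location" ([column, row] as shares, 0 to 1, of the picture: columns of its width, rows of its height: a listed point, or the origin of a listed thing).
The state is a dict: "time_s": time; "joints": joint angles; "joint_velocities": joint speeds; "effort": joint torques, N m; "tcp_pos": TCP position; "ee_rot": TCP orientation; "wrist_force": force on the tool from outside, world axes, zero at the start; "moment": the same for the moment, N m; "gripper_width": opening from 0.0 (shut) to 1.0 (fully open).
Only numpy, scipy, OpenCV 4.12 (cv2) and the standard library are available. Lean on these libraries where they do the work, as an engineer would, in place of code of your own. Each camera call takes 0.05 s, during which the arm holds its last target.

## Working session

There is one attempt and no reset: what is moved stays moved. The work goes in short steps, Python scripts to look and compute and a shell command to move; the robot and the scene stay as the last step left them, time stands still between calls to the robot, and variables do not carry over. Pictures are saved under pics/ and viewed, and the job is handed in when it is done.

```bash
ls; mkdir -p pics; python3 - <<'E'
from station import *
import cv2,numpy as np
np.set_printoptions(precision=4,suppress=True)
s=sense()
for k,v in s.items(): print(k,np.array(v))
for c in("side","top"):
    im=capture(c); cv2.imwrite(f"pics/{c}0.png",cv2.resize(im[:,:,::-1],None,fx=1.4,fy=1.4,interpolation=cv2.INTER_CUBIC))
    g=get_calibration(c); print(c,{k:np.array(v) for k,v in g.items()})
E
```

```text
pics
time_s 0.0
joints [ 85.4636  22.0916   0.3792  -0.0288 -68.4106 -14.8163]
joint_velocities [ 0.0039  0.0392 -0.0956  0.1164 -0.0198 -0.0544]
effort [  0.0009 -39.0665  18.7403   4.2197   0.0109  -0.0002]
tcp_pos [0.2069 0.5891 0.2214]
ee_rot [[ 0.9434 -0.3316 -0.0006]
 [-0.3316 -0.9434 -0.0021]
 [ 0.0001  0.0022 -1.    ]]
wrist_force [-0.0791  0.4158  0.3051]
moment [ 0.017  -0.0361 -0.0059]
gripper_width 0.9992507299604323
side {'K': array([[488.8732,   0.    , 284.8248],
       [  0.    , 488.8732, 218.6779],
       [  0.    ,   0.    ,   1.    ]]), 'T': array([[ 0.9566,  0.1327, -0.2594,  0.1941],
       [-0.2913,  0.463 , -0.8371, -1.1799],
       [ 0.009 ,  0.8764,  0.4816,  0.8136],
       [ 0.    ,  0.    ,  0.    ,  1.    ]])}
top {'K': array([[507.8462,   0.    , 291.9358],
       [  0.    , 507.8462, 218.3263],
       [  0.    ,   0.    ,   1.    ]]), 'T': array([[-0.0106,  0.9875, -0.1573,  0.3655],
       [-0.9997, -0.014 , -0.0204,  0.0509],
       [-0.0224,  0.1571,  0.9873,  1.5434],
       [ 0.    ,  0.    ,  0.    ,  1.    ]])}
```

View pics/side0.png

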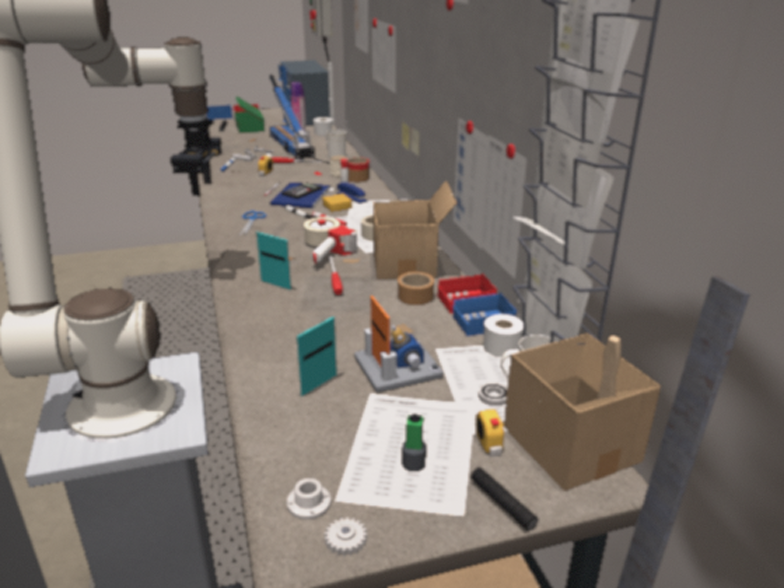

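View pics/top0.png

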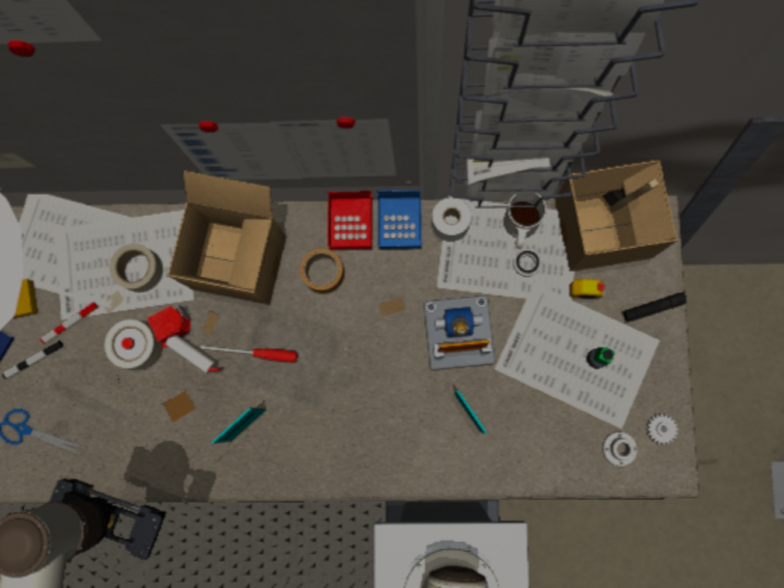

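```bash
cat > h.py <<'E'
from station import *
import cv2,numpy as np
np.set_printoptions(precision=4,suppress=True)
def cam(n):
    g=get_calibration(n); return np.array(g["K"]),np.array(g["T"])
def proj(n,P):
    K,T=cam(n); p=np.linalg.inv(T)@np.append(P,1); q=np.array([p[0],-p[1],-p[2]]); u=K@q; return u[:2]/u[2]
def ray(n,uv):
    K,T=cam(n); d=np.linalg.inv(K)@np.array([uv[0],uv[1],1.]); d=np.array([d[0],-d[1],-d[2]])
    d=T[:3,:3]@d; return T[:3,3],d/np.linalg.norm(d)
def onz(n,uv,z):
    o,d=ray(n,uv); return o+d*(z-o[2])/d[2]
def tri(uvs):
    A=np.zeros((3,3));b=np.zeros(3)
    for n,uv in uvs.items():
        o,d=ray(n,uv);M=np.eye(3)-np.outer(d,d);A+=M;b+=M@o
    P=np.linalg.solve(A,b); return P,{n:np.round(proj(n,P)-uv,1) for n,uv in uvs.items()}
def snap(n,name,box=None,f=1.4,im=None):
    im=capture(n) if im is None else im
    c=im if box is None else im[box[1]:box[3],box[0]:box[2]]
    cv2.imwrite(f"pics/{name}.png",cv2.resize(c[:,:,::-1],None,fx=f,fy=f,interpolation=cv2.INTER_CUBIC)); return im
def pts(n,t):
    return [(round(d["conf"],2),np.array(d["location"])*[560,420]) for d in spot_point(n,t)]
E
python3 - <<'E'
from h import *
a=snap("side","sc",(220,190,400,360),4)
b=snap("top","tc",(290,200,480,310),4)
for t in("guard_mid","nipple_seat","greaser_grip","greaser_rim","block"):
    for n in("side","top"): print(t,n,pts(n,t)[:3])
E
```

```text
guard_mid side [(0.72, array([194.992, 188.118])), (0.61, array([272.72 , 242.214]))]
guard_mid top [(0.71, array([170.184, 305.718])), (0.65, array([334.824, 293.496])), (0.55, array([331.408, 248.01 ]))]
nipple_seat side [(0.43, array([285.376, 241.794]))]
nipple_seat top [(0.72, array([325.696, 237.216])), (0.17, array([322.896, 160.104]))]
greaser_grip side [(0.9, array([295.008, 307.482]))]
greaser_grip top [(0.74, array([432.376, 255.99 ]))]
greaser_rim side [(0.73, array([295.68 , 329.112])), (0.45, array([350.   , 315.504]))]
greaser_rim top [(0.53, array([425.712, 256.914])), (0.29, array([376.488, 192.192]))]
block side [(0.9, array([282.408, 265.986]))]
block top [(0.7, array([327.992, 239.61 ]))]
```

View pics/sc.png

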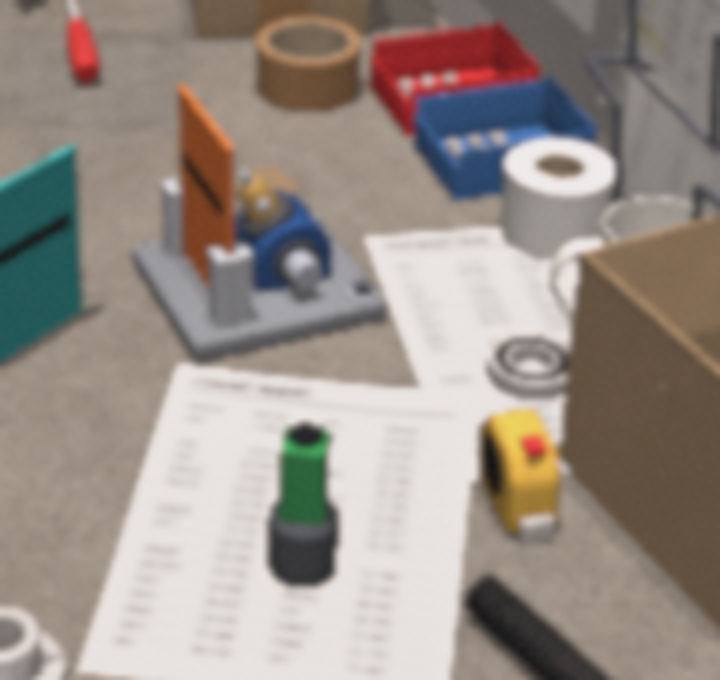

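View pics/tc.png

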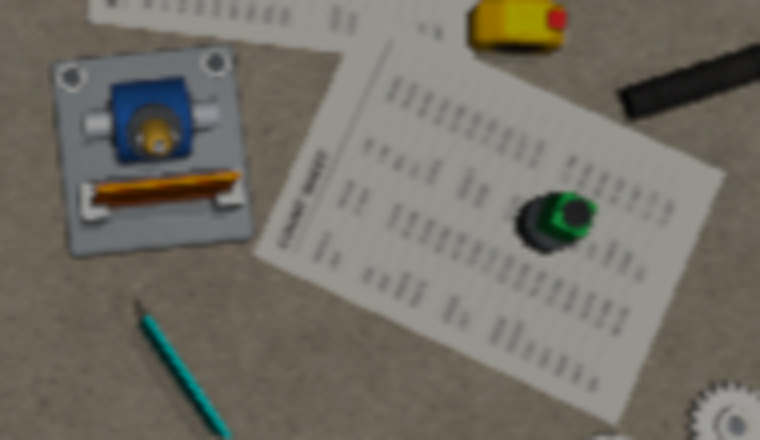

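```bash
python3 - <<'E'
from h import *
c=np.array([(52,62),(235,45),(252,240),(70,255)])/4+[290,200]
W=np.array([onz("top",p,0.018) for p in c]); print("corners",W)
# far-left, far-right, near-right, near-left
xa=(W[0]+W[1]-W[2]-W[3])/2; ya=(W[0]+W[3]-W[1]-W[2])/2
print(np.linalg.norm(xa),np.linalg.norm(ya),np.degrees(np.arctan2(xa[1],xa[0])),np.degrees(np.arctan2(-ya[0],ya[1])))
cen=W.mean(0); x=xa/np.linalg.norm(xa); print("origin",cen-0.005*x)
print("block",tri({"side":(282.4,266),"top":(328,239.6)}))
print("guard",tri({"side":(272.7,242.2),"top":(331.4,248)}))
print("seat",tri({"side":(285.4,241.8),"top":(325.7,237.2)}))
print("grip",tri({"side":(295,307.5),"top":(432.4,256)}))
print("rim",tri({"side":(295.7,329.1),"top":(425.7,256.9)}), onz("top",(425.7,256.9),0))
# guard upper edge ends in top (z=.158)
for p in [(95,192),(238,178)]: print("edge",onz("top",np.array(p)/4+[290,200],.158))
# greaser top cap
print("cap",onz("top",np.array((577,213))/4+[290,200],.104), onz("side",np.array((306,436))/4+[220,190],.104))
E
```

```text
corners [[ 0.6168  0.0488  0.018 ]
 [ 0.6279 -0.0905  0.018 ]
 [ 0.4796 -0.099   0.018 ]
 [ 0.47    0.0373  0.018 ]]
0.14787060936875443 0.13821346838193854 3.8667968049858694 4.28519192517624
origin [ 0.5436 -0.0262  0.018 ]
block (array([ 0.5453, -0.027 , -0.0092]), {'side': array([-0.,  0.]), 'top': array([ 0., -0.])})
guard (array([ 0.5122, -0.0321,  0.082 ]), {'side': array([-0.7,  0.1]), 'top': array([ 0.1, -0.7])})
seat (array([ 0.5498, -0.018 ,  0.068 ]), {'side': array([-2.2,  0.3]), 'top': array([ 0.5, -2.2])})
grip (array([ 0.4856, -0.3214,  0.0774]), {'side': array([-0.8,  0.1]), 'top': array([ 0.1, -0.6])})
rim (array([ 0.4891, -0.3189,  0.0082]), {'side': array([-0.9,  0.1]), 'top': array([ 0.1, -0.7])}) [ 0.4876 -0.3203  0.    ]
edge [0.5032 0.0208 0.158 ]
edge [ 0.5116 -0.077   0.158 ]
cap [ 0.4893 -0.3198  0.104 ] [ 0.4897 -0.3242  0.104 ]
```

```bash
cat >> h.py <<'E'
def go(P,yaw=None,s=None):
    "deltas (cm) in tool axes to world TCP P; yaw = wanted world angle of tool y, deg (mod 180)"
    s=s or sense(); R=np.array(s["ee_rot"]); d=R.T@(np.array(P)-s["tcp_pos"])*100
    y=np.degrees(np.arctan2(R[1,1],R[0,1])); sp=None
    if yaw is not None:
        sp=-(yaw-y); sp=(sp+90)%180-90
    print("delta",np.round(d,2),"spin",sp,"cur yaw_y",round(y,2)); return d,sp
E
python3 - <<'E'
from h import *
go([.508,-.0285,.23],184.5)
for t,b in (("turqA",(170.2,305.7)),("turqB",(334.8,293.5))): print(t,onz("top",b,.07))
E
```

```text
delta [48.87 48.35 -0.74] spin 66.14332503404478 cur yaw_y -109.36
turqA [0.3508 0.4343 0.07  ]
turqB [ 0.3804 -0.0391  0.07  ]
```

```bash
python3 -m inch '[{"fingers":6,"delta_pos":[49,48.2,-0.7],"spin":66},{"fingers":6,"delta_pos":[49,48.2,-0.7],"spin":66},{"fingers":6,"delta_pos":[49,48.2,-0.7],"spin":66},{"fingers":6,"delta_pos":[49,48.2,-0.7],"spin":66},{"fingers":6,"delta_pos":[49,48.2,-0.7],"spin":66},{"fingers":6,"delta_pos":[49,48.2,-0.7],"spin":66},{"fingers":6,"delta_pos":[49,48.2,-0.7],"spin":66},{"fingers":6,"delta_pos":[49,48.2,-0.7],"spin":66},{"fingers":6,"delta_pos":[49,48.2,-0.7],"spin":66},{"fingers":6,"delta_pos":[49,48.2,-0.7],"spin":66},{"fingers":6,"delta_pos":[49,48.2,-0.7],"spin":66},{"fingers":6,"delta_pos":[49,48.2,-0.7],"spin":66},{"fingers":6,"delta_pos":[49,48.2,-0.7],"spin":66},{"fingers":6,"delta_pos":[49,48.2,-0.7],"spin":66},{"fingers":6,"delta_pos":[49,48.2,-0.7],"spin":66},{"fingers":6,"delta_pos":[49,48.2,-0.7],"spin":66},{"fingers":6,"delta_pos":[49,48.2,-0.7],"spin":66},{"fingers":6,"delta_pos":[49,48.2,-0.7],"spin":66},{"fingers":6,"delta_pos":[49,48.2,-0.7],"spin":66}]'; python3 - <<'E'
from h import *
s=sense(); print(s["joints"],s["tcp_pos"],s["wrist_force"],s["gripper_width"])
snap("top","t1",(270,150,430,300),4)
snap("side","s1",(210,130,370,290),4)
go([.508,-.0285,.136],184.5)
E
```

```text
time_s: 2.6
tcp_pos: [0.5094, -0.0265, 0.2298]
ee_rot: [[0.083, -0.997, 0.0], [-0.997, -0.083, 0.0], [-0.0, -0.0, -1.0]]
wrist_force: [-0.1, 0.3, 0.4]
gripper_width: 0.688
[ 15.2806  10.4783 -14.7503  -0.0013 -64.7431 -10.5212] [ 0.5094 -0.0265  0.2298] [-0.109   0.2554  0.3737] 0.6877133085945911
delta [0.17 0.17 9.38] spin 0.23167548893434287 cur yaw_y -175.27
```

View pictures.

View pics/t1.png

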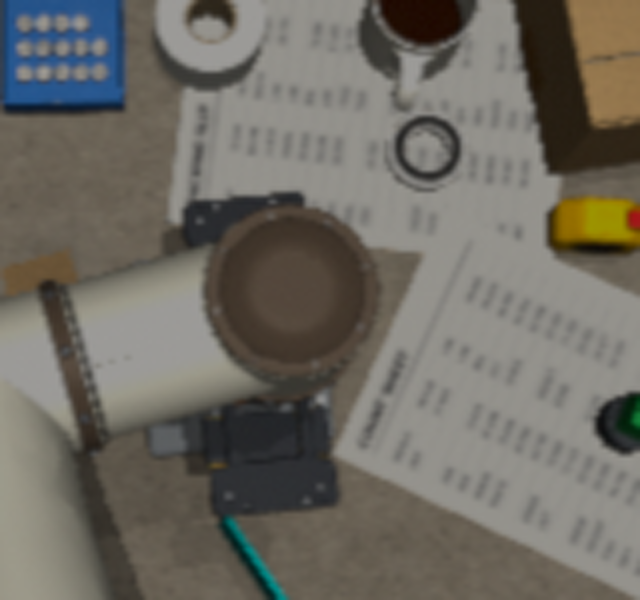

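View pics/s1.png

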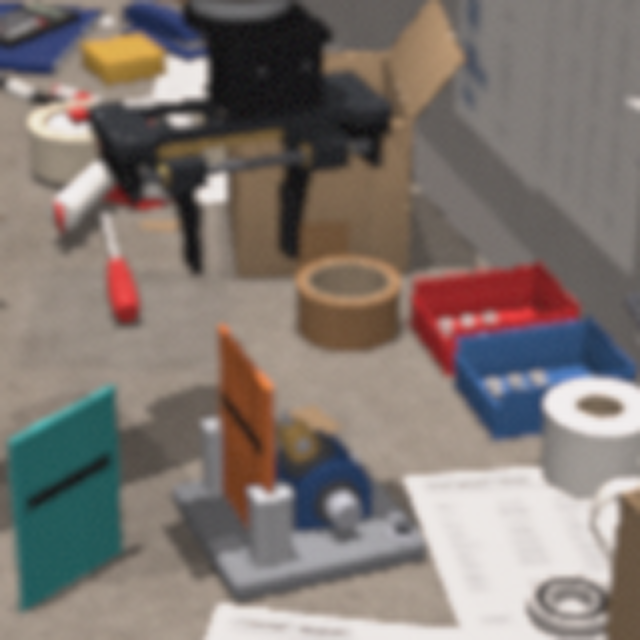

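```bash
python3 - <<'E'
from h import *
for p in [(223,328),(271,378)]: print("edge",onz("side",np.array(p)/4+[210,130],.158))
E
python3 -m inch '[{"fingers":6,"delta_pos":[0.15,0.15,3],"spin":0.2},{"fingers":6,"delta_pos":[0.15,0.15,6],"spin":0.2},{"fingers":5,"delta_pos":[0.15,0.15,8],"spin":0.2},{"fingers":4,"delta_pos":[0.15,0.15,9.4],"spin":0.2},{"fingers":3,"delta_pos":[0.15,0.15,9.4],"spin":0.2}]'
```

```text
edge [0.5065 0.0126 0.158 ]
edge [ 0.5192 -0.0665  0.158 ]
time_s: 3.2
tcp_pos: [0.5068, -0.029, 0.1336]
ee_rot: [[0.078, -0.997, -0.005], [-0.997, -0.078, -0.001], [0.0, 0.005, -1.0]]
wrist_force: [-0.3, 0.4, 0.3]
gripper_width: 0.5
```

```bash
python3 -m inch '[{"fingers":2,"delta_pos":[0,-0.2,0],"spin":0},{"fingers":1,"delta_pos":[0,-0.2,0],"spin":0},{"fingers":1,"delta_pos":[0,-0.2,0],"spin":0}]';python3 - <<'E'
from h import *
snap("side","s2",(240,170,320,270),7)
E
```

```text
time_s: 3.5
tcp_pos: [0.511, -0.0287, 0.1366]
ee_rot: [[0.078, -0.997, 0.002], [-0.997, -0.078, 0.0], [-0.0, -0.002, -1.0]]
wrist_force: [-0.3, -0.0, 0.1]
gripper_width: 0.23
```

View pics/s2.png

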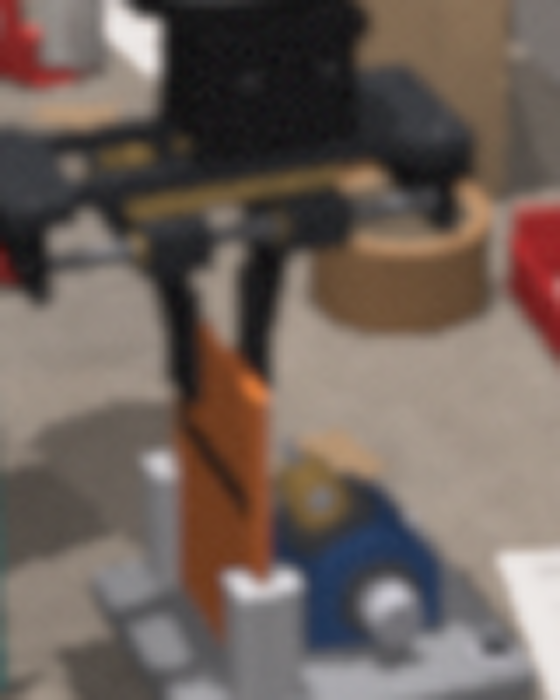

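```bash
python3 -m inch '[{"fingers":0,"delta_pos":[0,-0.05,0],"spin":0},{"fingers":0,"delta_pos":[0,0,0],"spin":0},{"fingers":0,"delta_pos":[0,0,0],"spin":0},{"fingers":0,"delta_pos":[0,0,0],"spin":0}]'
```

```text
time_s: 3.95
tcp_pos: [0.5107, -0.0289, 0.136]
ee_rot: [[0.078, -0.997, 0.001], [-0.997, -0.078, 0.0], [0.0, -0.001, -1.0]]
wrist_force: [-0.0, 0.0, 2.8]
gripper_width: 0.057
```

```bash
python3 -m inch '[{"fingers":0,"delta_pos":[0,0,-1],"spin":0},{"fingers":0,"delta_pos":[0,0,-2.5],"spin":0},{"fingers":0,"delta_pos":[0,0,-4.5],"spin":0},{"fingers":0,"delta_pos":[0,0,-6.5],"spin":0},{"fingers":0,"delta_pos":[0,0,-8.5],"spin":0},{"fingers":0,"delta_pos":[0,0,-10],"spin":0},{"fingers":0,"delta_pos":[0,0,-10],"spin":0}]';python3 - <<'E'
from h import *
snap("side","s3",(200,100,360,260),4)
go([.40,.285,.24],184.5)
E
```

```text
time_s: 4.65
tcp_pos: [0.5112, -0.0289, 0.238]
ee_rot: [[0.078, -0.997, 0.004], [-0.997, -0.078, 0.001], [-0.0, -0.004, -1.0]]
wrist_force: [0.5, -1.1, -1.6]
gripper_width: 0.054
delta [-32.14   8.57  -0.36] spin -0.06743916790281901 cur yaw_y -175.57
```

View pics/s3.png

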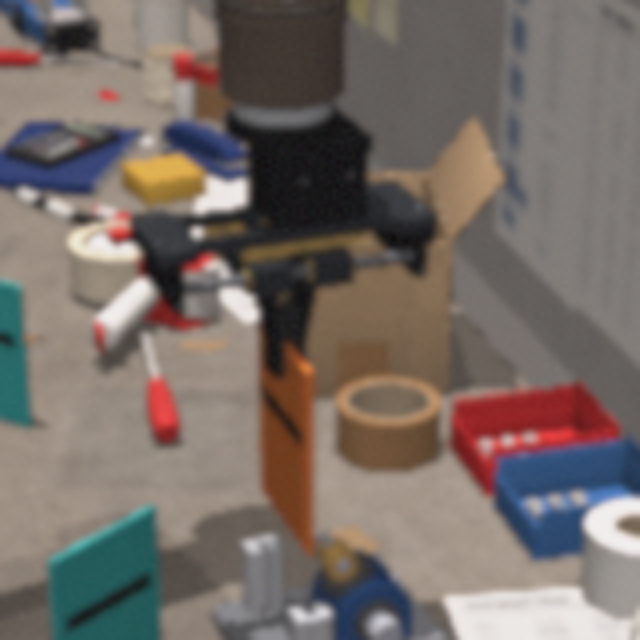

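```bash
python3 - <<'E'
from h import *
for p in [(200,348),(297,355),(265,408),(212,442),(380,305),(343,270)]: print(p,onz("top",np.array(p)/1.4,.015))
for P in [(.45,.28,0),(.38,.23,0),(.38,.33,0),(.52,.23,0),(.52,.33,0)]: print(P,proj("top",P)*1.4)
E
```

```text
(200, 348) [0.5224 0.5368 0.015 ]
(297, 355) [0.5045 0.3252 0.015 ]
(265, 408) [0.3918 0.3923 0.015 ]
(212, 442) [0.3215 0.504  0.015 ]
(380, 305) [0.6114 0.1452 0.015 ]
(343, 270) [0.6905 0.2263 0.015 ]
(0.45, 0.28, 0) [318.6491 380.4327]
(0.38, 0.23, 0) [341.5171 412.8199]
(0.38, 0.33, 0) [295.2085 413.3283]
(0.52, 0.23, 0) [341.7879 347.9606]
(0.52, 0.33, 0) [296.1355 348.5472]
```

```bash
python3 -m inch '[{"fingers":0,"delta_pos":[-5,2.1,0],"spin":0},{"fingers":0,"delta_pos":[-10,4.2,0],"spin":0},{"fingers":0,"delta_pos":[-15,6.3,0],"spin":0},{"fingers":0,"delta_pos":[-20,8.4,2],"spin":0},{"fingers":0,"delta_pos":[-25.8,10.6,6],"spin":0},{"fingers":0,"delta_pos":[-25.8,10.6,9],"spin":0},{"fingers":0,"delta_pos":[-25.8,10.6,10.5],"spin":0},{"fingers":0,"delta_pos":[-25.8,10.6,11],"spin":0},{"fingers":0,"delta_pos":[-25.8,10.6,11],"spin":0}]';python3 - <<'E'
from h import *
snap("side","s4",(140,100,300,260),4)
E
```

```text
time_s: 5.6
tcp_pos: [0.3841, 0.2192, 0.1246]
ee_rot: [[0.078, -0.997, -0.002], [-0.997, -0.078, -0.003], [0.003, 0.002, -1.0]]
wrist_force: [0.9, -0.1, -0.7]
gripper_width: 0.053
```

View pics/s4.png

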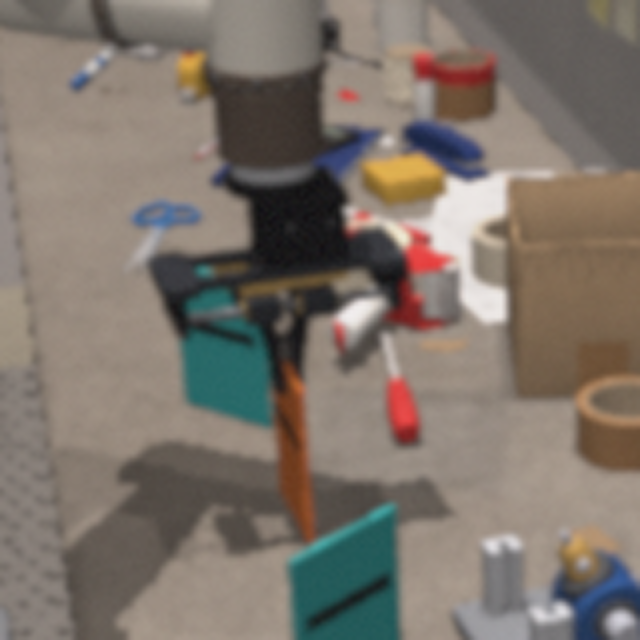

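```bash
python3 -m inch '[{"fingers":0,"delta_pos":[0,0,0.2],"spin":0},{"fingers":0,"delta_pos":[0,0,0.4],"spin":0},{"fingers":0,"delta_pos":[0,0,0.5],"spin":0},{"fingers":0,"delta_pos":[0,0,0.5],"spin":0}]'
```

```text
time_s: 6.05
tcp_pos: [0.3848, 0.2198, 0.1209]
ee_rot: [[0.077, -0.997, 0.0], [-0.997, -0.077, 0.001], [-0.0, -0.0, -1.0]]
wrist_force: [0.1, -0.6, -0.7]
gripper_width: 0.056
```

```bash
python3 -m inch '[{"fingers":0,"delta_pos":[0,0,0.1],"spin":0},{"fingers":0,"delta_pos":[0,0,0.2],"spin":0},{"fingers":0,"delta_pos":[0,0,0.3],"spin":0},{"fingers":0,"delta_pos":[0,0,0.3],"spin":0}]'
```

```text
time_s: 6.45
tcp_pos: [0.3848, 0.2201, 0.118]
ee_rot: [[0.078, -0.997, 0.001], [-0.997, -0.078, -0.0], [0.0, -0.001, -1.0]]
wrist_force: [-0.6, -1.2, 2.8]
gripper_width: 0.055
```

```bash
python3 -m inch '[{"fingers":1.5,"delta_pos":[0,0,0],"spin":0},{"fingers":3,"delta_pos":[0,0,0],"spin":0},{"fingers":4,"delta_pos":[0,0,0],"spin":0},{"fingers":4,"delta_pos":[0,-0.5,0],"spin":0},{"fingers":4,"delta_pos":[0,-1,0],"spin":0},{"fingers":4,"delta_pos":[0,-1.5,0],"spin":0},{"fingers":4,"delta_pos":[0,-2,0],"spin":0},{"fingers":4,"delta_pos":[0,-2.5,0],"spin":0},{"fingers":4,"delta_pos":[0,-2.8,0],"spin":0},{"fingers":4,"delta_pos":[0,-2.8,0],"spin":0}]';python3 - <<'E'
from h import *
snap("side","s5",(140,100,300,260),4)
E
```

```text
time_s: 7.45
tcp_pos: [0.413, 0.2223, 0.1175]
ee_rot: [[0.077, -0.997, 0.0], [-0.997, -0.077, 0.0], [-0.0, -0.0, -1.0]]
wrist_force: [0.1, 0.7, -0.7]
gripper_width: 0.456
```

View pics/s5.png

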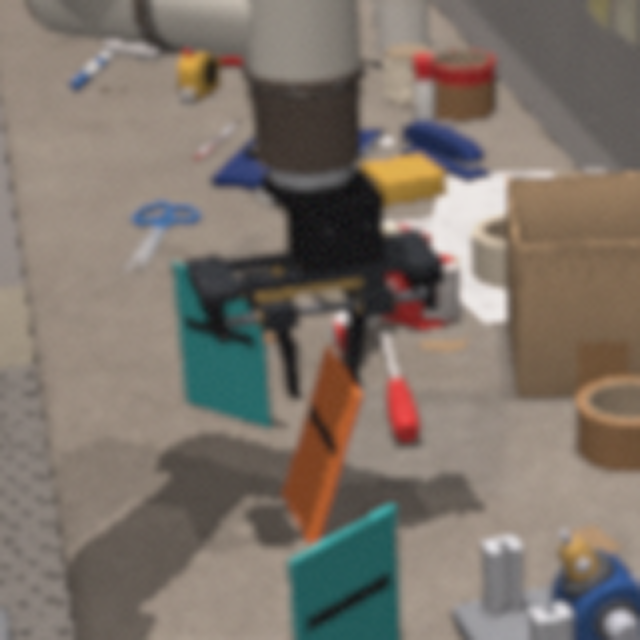

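```bash
python3 -m inch '[{"fingers":4,"delta_pos":[0,-1,0.4],"spin":0},{"fingers":4,"delta_pos":[0,-2,0.8],"spin":0},{"fingers":4,"delta_pos":[0,-3,1.3],"spin":0},{"fingers":4,"delta_pos":[0,-4,1.8],"spin":0},{"fingers":4,"delta_pos":[0,-4.8,2.5],"spin":0},{"fingers":4,"delta_pos":[0,-5.5,3.2],"spin":0},{"fingers":4,"delta_pos":[0,-6.2,4.0],"spin":0},{"fingers":4,"delta_pos":[0,-6.9,5.0],"spin":0},{"fingers":4,"delta_pos":[0,-7.5,5.6],"spin":0},{"fingers":4,"delta_pos":[0,-8,6.2],"spin":0}]';python3 - <<'E'
from h import *
snap("side","s6",(140,100,300,260),4)
E
```

```text
time_s: 8.5
tcp_pos: [0.4924, 0.2282, 0.0546]
ee_rot: [[0.077, -0.997, -0.001], [-0.997, -0.077, -0.001], [0.001, 0.001, -1.0]]
wrist_force: [0.1, 0.8, 0.3]
gripper_width: 0.456
```

View pics/s6.png

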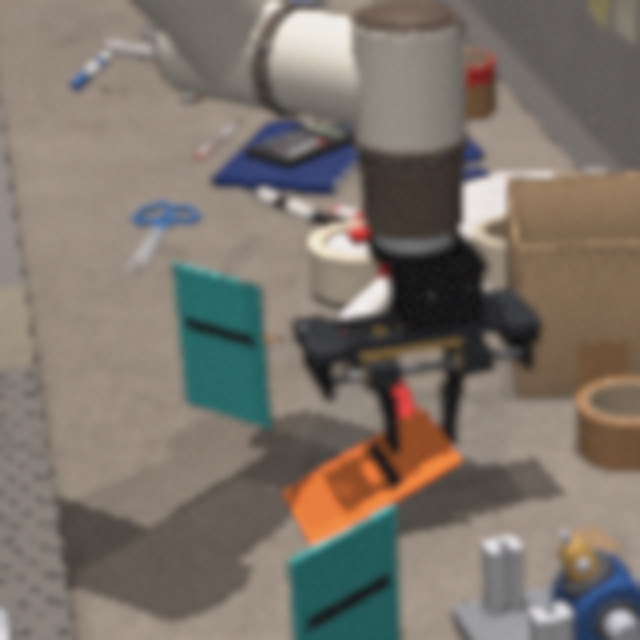

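```bash
python3 -m inch '[{"fingers":4,"delta_pos":[0,-0.6,0.6],"spin":0},{"fingers":4,"delta_pos":[0,-1.2,1.0],"spin":0},{"fingers":4,"delta_pos":[0,-2.2,1.0],"spin":0},{"fingers":4,"delta_pos":[0,-3.5,0.5],"spin":0},{"fingers":4,"delta_pos":[0,-3.5,-2],"spin":0},{"fingers":4,"delta_pos":[0,-3.5,-6],"spin":0},{"fingers":6,"delta_pos":[0,-3.5,-10],"spin":0},{"fingers":6,"delta_pos":[0,-3.5,-14],"spin":0}]';python3 - <<'E'
from h import *
snap("side","s7",(140,100,300,260),4)
E
```

```text
time_s: 9.35
tcp_pos: [0.5276, 0.231, 0.1975]
ee_rot: [[0.077, -0.997, 0.0], [-0.997, -0.077, 0.0], [-0.0, -0.0, -1.0]]
wrist_force: [0.8, 0.2, -0.0]
gripper_width: 0.565
```

View pics/s7.png

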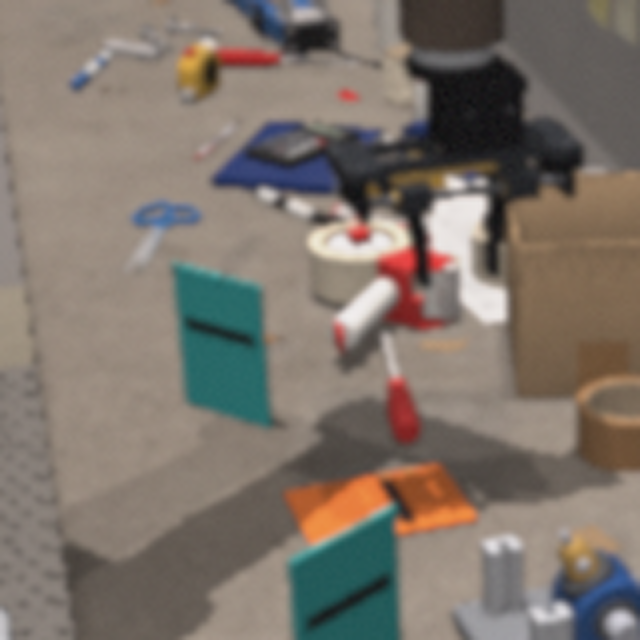

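```bash
python3 - <<'E'
from h import *
a=snap("side","s8",(250,205,330,285),8)
b=snap("top","t8",(290,200,370,270),8)
snap("top","t8b",(405,235,455,275),12,b)
snap("side","s8b",(270,280,320,350),9,a)
for t in("nipple_seat","greaser_grip","greaser_rim","block"):
    for n in("side","top"): print(t,n,pts(n,t)[:2])
E
```

```text
nipple_seat side [(0.46, array([282.184, 239.316]))]
nipple_seat top [(0.62, array([326.704, 232.806])), (0.29, array([245.896, 270.606]))]
greaser_grip side [(0.7, array([296.408, 307.818])), (0.41, array([349.776, 312.984]))]
greaser_grip top [(0.55, array([433.72 , 257.586]))]
greaser_rim side []
greaser_rim top [(0.62, array([424.312, 254.898]))]
block side [(0.74, array([283.472, 261.408]))]
block top [(0.86, array([330.288, 240.282])), (0.65, array([231.   , 194.586]))]
```

View pics/s8.png

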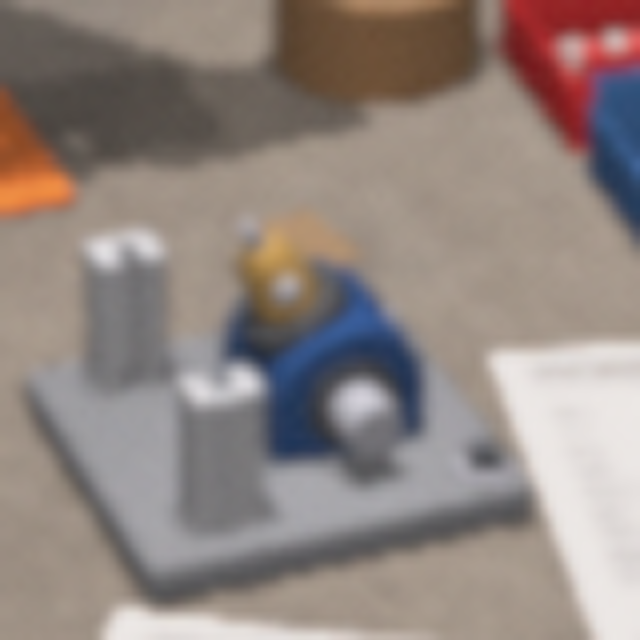

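View pics/t8.png

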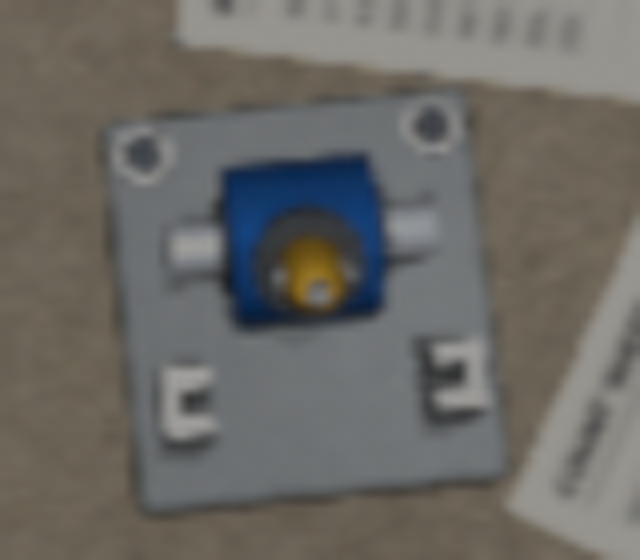

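View pics/t8b.png

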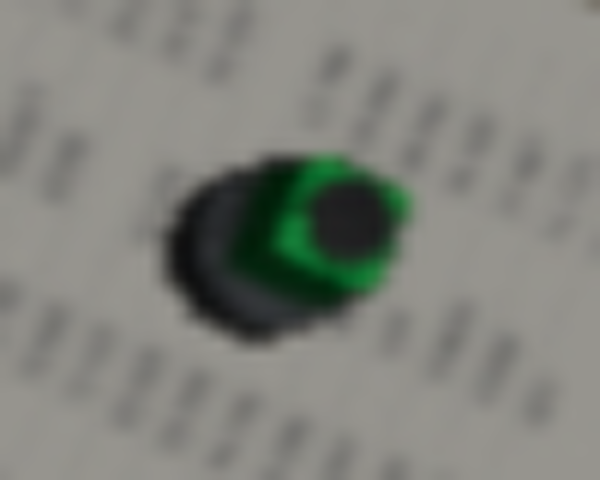

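View pics/s8b.png

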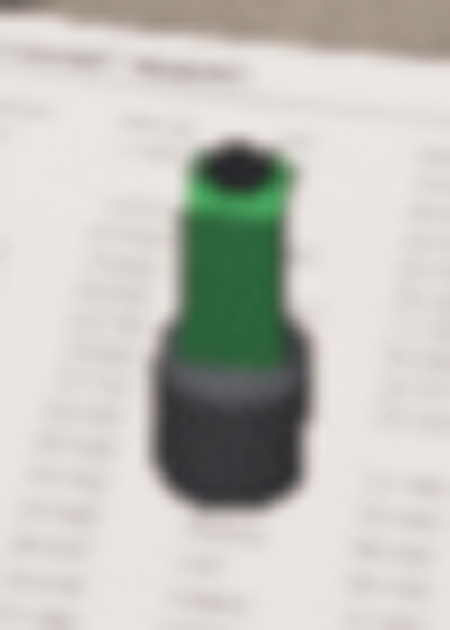

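```bash
cat > fit.py <<'E'
from h import *
from scipy.optimize import least_squares
t=lambda *p: np.array(p)/8+[290,200]; s=lambda *p: np.array(p)/8+[250,205]
obs=[("top",t(103,130),(80,70,18)),("top",t(463,92),(80,-70,18)),("top",t(507,475),(-70,-70,18)),("top",t(148,512),(-70,70,18)),
("side",s(150,575),(-70,-70,18)),("side",s(25,385),(-70,70,18)),("side",s(528,490),(80,-70,18)),
("top",t(188,402),(-35,49.5,75)),("top",t(458,378),(-35,-49.5,75)),("side",s(125,245),(-35,49.5,75)),("side",s(222,380),(-35,-49.5,75))]
S25,C25=np.sin(np.radians(25)),np.cos(np.radians(25))
nip=[("top",t(319,292),37,0),("side",s(249,231),36,0),("top",t(278,278),12,13),("top",t(348,270),12,-13),("side",s(287,288),12,-14)]
cams={n:cam(n) for n in("top","side")}
def pj(n,P):
    K,T=cams[n];p=T[:3,:3].T@(P-T[:3,3]);return K[0,0]*p[0]/-p[2]+K[0,2],K[1,1]*-p[1]/-p[2]+K[1,2]
def W(q,B):
    c,sn=np.cos(q[2]),np.sin(q[2]);B=np.array(B)/1000;return np.array([q[0]+c*B[0]-sn*B[1],q[1]+sn*B[0]+c*B[1],B[2]])
def nb(q,z,y): return (q[3]*1000-z*S25,y,q[4]*1000+z*C25)
def res(q,w=False):
    off={"top":q[5:7],"side":q[7:9]};r=[]
    for n,uv,B in obs+[(n,uv,nb(q,z,y)) for n,uv,z,y in nip]: r.append(np.array(pj(n,W(q,B)))+off[n]-uv)
    r=np.array(r)
    return r if w else np.concatenate([r.ravel(),q[5:]])
f=least_squares(res,[.545,-.027,.08,.02,.07,0,0,0,0],loss="soft_l1")
q=f.x;print(q,"yaw",np.degrees(q[2]));print(np.round(res(q,True),1).tolist())
seat=W(q,nb(q,0,0));print("seat",seat,"guardmid",W(q,(-35,0,88)))
ax=W(q,nb(q,100,0))-seat;print("axis",ax*10,"grip home",seat+ax*.725)
E
python3 fit.py
python3 - <<'E'
from h import *
print("grip",tri({"side":(296,307.6),"top":(433,256.8)}))
f=lambda x,y:np.array((x,y))/12+[405,235]; g=lambda x,y:np.array((x,y))/9+[270,280]
c=np.array([(322,158),(410,212),(372,290),(276,245)])
for p in c: print("gripcorner",onz("top",f(*p),.1))
print("capmid",onz("top",f(352,220),.104),onz("side",g(237,172),.104))
print(tri({"top":f(352,220),"side":g(237,172)}))
E
```

```text
[ 0.5447 -0.0268  0.0876  0.0109  0.0732 -0.1422  0.2768  0.2417  0.399 ] yaw 5.018354711566085
[[-0.4, -0.9], [0.4, -0.8], [0.7, 0.4], [-1.0, 0.4], [-0.4, -0.1], [-0.8, -1.7], [1.2, -0.5], [-0.0, 0.1], [0.3, -0.3], [-0.3, 0.6], [-0.3, 0.8], [0.0, 0.5], [0.1, -0.6], [-0.1, 0.0], [0.1, 0.1], [0.4, 0.5]]
seat [ 0.5556 -0.0258  0.0732] guardmid [ 0.5098 -0.0299  0.088 ]
axis [-0.421  -0.037   0.9063] grip home [ 0.5251 -0.0285  0.1389]
grip (array([ 0.4852, -0.3233,  0.0783]), {'side': array([-1.6,  0.2]), 'top': array([ 0.3, -1.3])})
gripcorner [ 0.5042 -0.3149  0.1   ]
gripcorner [ 0.4912 -0.3348  0.1   ]
gripcorner [ 0.4729 -0.3249  0.1   ]
gripcorner [ 0.4838 -0.303   0.1   ]
capmid [ 0.4891 -0.3201  0.104 ] [ 0.4892 -0.3245  0.104 ]
(array([ 0.4899, -0.3209,  0.1011]), {'top': array([ 0. , -0.2]), 'side': array([-0.2,  0. ])})
```

```bash
python3 - <<'E'
from h import *
go([.489,-.3215,.20],-119.5)
E
```

```text
delta [54.78  8.06 -0.47] spin -56.057102468682984 cur yaw_y -175.56
```

```bash
python3 -m inch '[{"fingers":6,"delta_pos":[54.8,8.1,-0.5],"spin":-56},{"fingers":6,"delta_pos":[54.8,8.1,-0.5],"spin":-56},{"fingers":6,"delta_pos":[54.8,8.1,-0.5],"spin":-56},{"fingers":6,"delta_pos":[54.8,8.1,-0.5],"spin":-56},{"fingers":6,"delta_pos":[54.8,8.1,-0.5],"spin":-56},{"fingers":6,"delta_pos":[54.8,8.1,-0.5],"spin":-56},{"fingers":6,"delta_pos":[54.8,8.1,-0.5],"spin":-56},{"fingers":6,"delta_pos":[54.8,8.1,-0.5],"spin":-56},{"fingers":6,"delta_pos":[54.8,8.1,-0.5],"spin":-56},{"fingers":6,"delta_pos":[54.8,8.1,-0.5],"spin":-56},{"fingers":6,"delta_pos":[54.8,8.1,-0.5],"spin":-56},{"fingers":6,"delta_pos":[54.8,8.1,-0.5],"spin":-56},{"fingers":6,"delta_pos":[54.8,8.1,-0.5],"spin":-56},{"fingers":6,"delta_pos":[54.8,8.1,-0.5],"spin":-56}]';python3 - <<'E'
from h import *
go([.489,-.3215,.051],-119.5)
snap("side","s9",(230,200,390,360),4)
E
```

```text
time_s: 11.3
tcp_pos: [0.4884, -0.3218, 0.1997]
ee_rot: [[0.869, -0.495, -0.001], [-0.495, -0.869, 0.001], [-0.002, 0.0, -1.0]]
wrist_force: [0.4, 1.1, 0.7]
gripper_width: 0.691
delta [ 0.06 -0.05 14.87] spin -0.13774143324127408 cur yaw_y -119.64
```

View pics/s9.png

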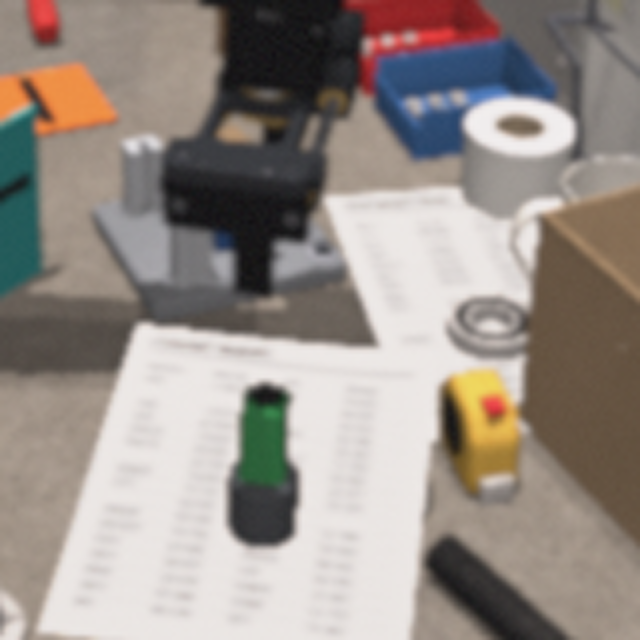

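```bash
python3 -m inch '[{"fingers":6,"delta_pos":[0.05,0,3],"spin":0},{"fingers":6,"delta_pos":[0.05,0,6],"spin":0},{"fingers":6,"delta_pos":[0.05,0,8.2],"spin":0},{"fingers":6,"delta_pos":[0.05,0,8.2],"spin":0}]';python3 - <<'E'
from h import *
snap("side","s10",(250,230,350,340),6)
go([.489,-.3215,.051],-119.5)
E
```

```text
time_s: 11.75
tcp_pos: [0.4874, -0.3193, 0.1154]
ee_rot: [[0.871, -0.492, -0.007], [-0.492, -0.871, 0.003], [-0.008, 0.001, -1.0]]
wrist_force: [-0.2, 0.7, -0.0]
gripper_width: 0.688
delta [0.09 0.09 6.66] spin 0.06593214953227289 cur yaw_y -119.43
```

View pics/s10.png

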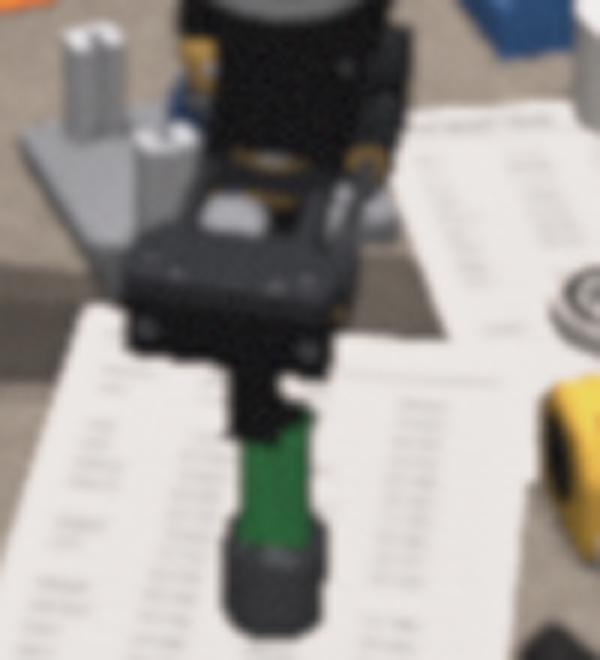

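```bash
python3 - <<'E'
from h import *
s=sense();p=np.array(s["tcp_pos"]);R=np.array(s["ee_rot"])
print(p,[(proj("side",p+R@np.array([x,.033,0]))-[250,230])*6 for x in(-.0095,.0095)], [(proj("side",P)-[250,230])*6 for P in([.489,-.3215,.104],[.489,-.3215,.0725],[.489,-.3215,0.])])
E
```

```text
[ 0.4889 -0.3203  0.1176] [array([232.6576, 428.9765]), array([282.1416, 436.3595])] [array([275.1911, 410.1182]), array([273.5933, 474.1155]), array([270.0711, 615.1954])]
```

```bash
python3 -m inch '[{"fingers":6,"delta_pos":[0.1,0.1,3],"spin":0},{"fingers":5,"delta_pos":[0.1,0.1,5.5],"spin":0},{"fingers":4,"delta_pos":[0.1,0.1,6.5],"spin":0},{"fingers":3.5,"delta_pos":[0.1,0.1,6.6],"spin":0},{"fingers":2,"delta_pos":[0.1,0.1,6.6],"spin":0},{"fingers":0,"delta_pos":[0.1,0.1,6.6],"spin":0},{"fingers":0,"delta_pos":[0.1,0.1,6.6],"spin":0},{"fingers":0,"delta_pos":[0.1,0.1,6.6],"spin":0}]';python3 - <<'E'
from h import *
snap("side","s11",(250,230,350,340),6)
E
```

```text
time_s: 12.6
tcp_pos: [0.4912, -0.3235, 0.0544]
ee_rot: [[0.87, -0.493, 0.004], [-0.493, -0.87, -0.002], [0.004, -0.001, -1.0]]
wrist_force: [1.4, 2.6, 4.9]
gripper_width: 0.32
```

View pics/s11.png

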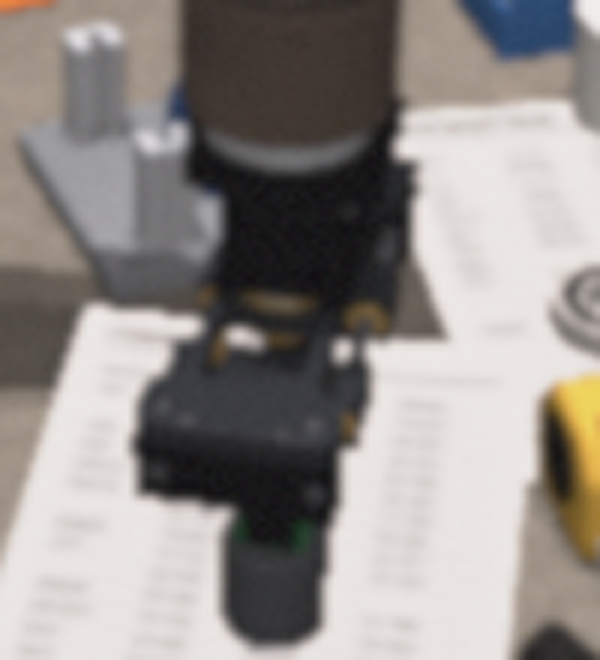

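```bash
python3 -m inch '[{"fingers":0,"delta_pos":[0,0,-1.5],"spin":0},{"fingers":0,"delta_pos":[0,0,-3.5],"spin":0},{"fingers":0,"delta_pos":[0,0,-4.5],"spin":0},{"fingers":0,"delta_pos":[0,0,-4.5],"spin":0}]';python3 - <<'E'
from h import *
print(sense()["wrist_force"])
go([.5835,-.1258,.095],-175)
E
```

```text
time_s: 13.05
tcp_pos: [0.4903, -0.3234, 0.0988]
ee_rot: [[0.87, -0.493, 0.003], [-0.493, -0.87, -0.001], [0.003, -0.0, -1.0]]
wrist_force: [0.3, -0.3, -1.5]
gripper_width: 0.318
[ 0.35   -0.2546 -1.5036]
delta [ -1.65 -21.79   0.39] spin 55.43872280847705 cur yaw_y -119.56
```

```bash
python3 -m inch '[{"fingers":0,"delta_pos":[-0.3,-3.5,0.2],"spin":8},{"fingers":0,"delta_pos":[-0.6,-7,0.3],"spin":16},{"fingers":0,"delta_pos":[-0.9,-11,0.4],"spin":24},{"fingers":0,"delta_pos":[-1.2,-15,0.4],"spin":32},{"fingers":0,"delta_pos":[-1.5,-19,0.4],"spin":40},{"fingers":0,"delta_pos":[-1.6,-21.8,0.4],"spin":48},{"fingers":0,"delta_pos":[-1.6,-21.8,0.4],"spin":55.4},{"fingers":0,"delta_pos":[-1.6,-21.8,0.4],"spin":55.4},{"fingers":0,"delta_pos":[-1.6,-21.8,0.4],"spin":55.4}]';python3 - <<'E'
from h import *
snap("side","s12",(250,180,350,290),6)
go([.5835,-.1258,.0595],-175)
E
```

```text
time_s: 13.95
tcp_pos: [0.5824, -0.1257, 0.0925]
ee_rot: [[0.09, -0.996, -0.002], [-0.996, -0.09, 0.0], [-0.0, 0.002, -1.0]]
wrist_force: [-0.6, -0.5, -1.8]
gripper_width: 0.318
delta [-0.01 -0.11  3.32] spin 0.12954925715800414 cur yaw_y -174.87
```

View pics/s12.png

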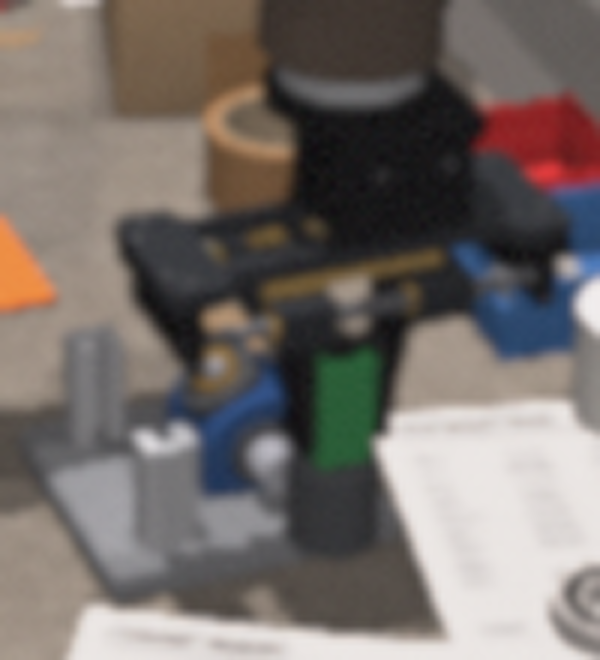

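```bash
python3 -m inch '[{"fingers":0,"delta_pos":[0,-0.1,1.5],"spin":0},{"fingers":0,"delta_pos":[0,-0.1,3],"spin":0},{"fingers":0,"delta_pos":[0,-0.1,3.3],"spin":0},{"fingers":0,"delta_pos":[0,-0.1,3.3],"spin":0}]'; python3 -m inch '[{"fingers":0,"delta_pos":[-0.4,0,0],"spin":0},{"fingers":0,"delta_pos":[-0.8,0,0],"spin":0},{"fingers":0,"delta_pos":[-1.2,0,0],"spin":0},{"fingers":0,"delta_pos":[-1.6,0,0],"spin":0}]'; python3 - <<'E'
from h import *
snap("side","s13",(250,180,350,290),6)
E
```

```text
time_s: 14.4
tcp_pos: [0.5836, -0.1261, 0.06]
ee_rot: [[0.088, -0.996, -0.002], [-0.996, -0.088, -0.0], [0.0, 0.002, -1.0]]
wrist_force: [-0.5, -0.1, -1.4]
gripper_width: 0.318
time_s: 14.8
tcp_pos: [0.5835, -0.1118, 0.0626]
ee_rot: [[0.09, -0.996, 0.001], [-0.996, -0.09, -0.004], [0.005, -0.001, -1.0]]
wrist_force: [-1.2, -12.1, 3.9]
gripper_width: 0.319
```

View pics/s13.png

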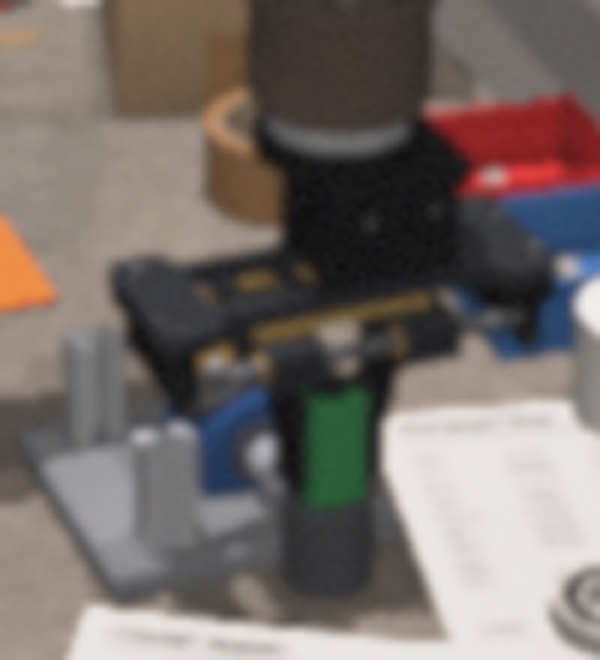

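```bash
python3 -m inch '[{"fingers":0,"delta_pos":[-0.2,0,0],"spin":0},{"fingers":0,"delta_pos":[-0.4,0,0],"spin":0},{"fingers":0,"delta_pos":[-0.6,0,0],"spin":0}]'; python3 - <<'E'
from h import *
s=sense();print(s["wrist_force"],s["moment"])
E
```

```text
time_s: 15.15
tcp_pos: [0.5831, -0.1064, 0.0632]
ee_rot: [[0.09, -0.996, 0.001], [-0.996, -0.09, -0.005], [0.005, -0.001, -1.0]]
wrist_force: [-1.3, -11.8, 5.1]
gripper_width: 0.32
[ -1.2651 -11.8046   5.1055] [-3.6922  0.4151  0.0429]
```

```bash
python3 -m inch '[{"fingers":0,"delta_pos":[-0.3,0,0],"spin":0},{"fingers":0,"delta_pos":[-0.6,0,0],"spin":0},{"fingers":0,"delta_pos":[-0.9,0,0],"spin":0},{"fingers":0,"delta_pos":[-1.2,0,0],"spin":0}]'; python3 - <<'E'
from h import *
s=sense();print(s["wrist_force"],s["moment"])
snap("side","s14",(250,180,350,290),6)
snap("top","t14",(290,200,390,290),6)
E
```

```text
time_s: 15.55
tcp_pos: [0.582, -0.0943, 0.0636]
ee_rot: [[0.09, -0.996, 0.002], [-0.996, -0.09, -0.005], [0.005, -0.001, -1.0]]
wrist_force: [-1.7, -9.9, 7.4]
gripper_width: 0.322
[-1.6882 -9.8957  7.4099] [-3.3818  0.5737  0.004 ]
```

View pics/s14.png

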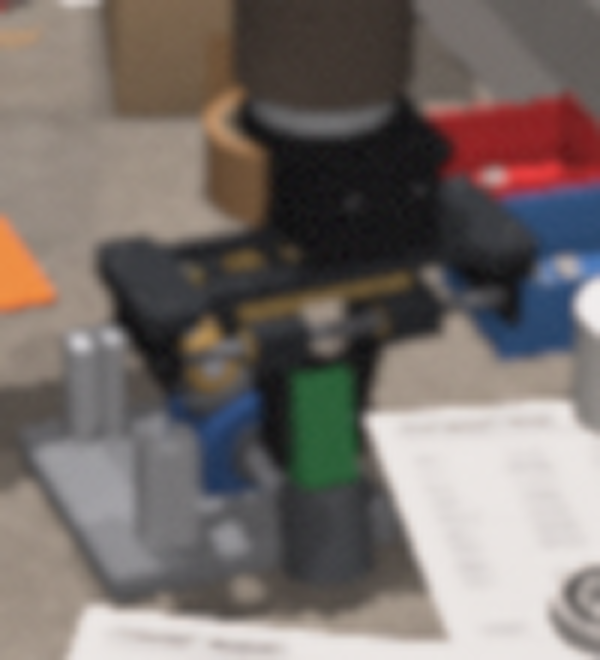

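```bash
python3 -m inch '[{"fingers":0,"delta_pos":[-0.3,0,0],"spin":0},{"fingers":0,"delta_pos":[-0.6,0,0],"spin":0},{"fingers":0,"delta_pos":[-0.7,0,0],"spin":0}]'; python3 - <<'E'
from h import *
s=sense();print(s["wrist_force"],s["moment"],s["tcp_pos"])
E
```

```text
time_s: 15.95
tcp_pos: [0.5813, -0.0869, 0.0632]
ee_rot: [[0.09, -0.996, 0.002], [-0.996, -0.09, -0.004], [0.004, -0.001, -1.0]]
wrist_force: [-1.1, -9.9, 4.5]
gripper_width: 0.322
[-1.115  -9.9108  4.5442] [-3.2093  0.4324 -0.0425] [ 0.5813 -0.0869  0.0632]
```

```bash
python3 -m inch '[{"fingers":0,"delta_pos":[1,0,0],"spin":0},{"fingers":0,"delta_pos":[2.5,0,-1],"spin":0},{"fingers":0,"delta_pos":[3,0,-5],"spin":0},{"fingers":0,"delta_pos":[3,0,-9.5],"spin":-8},{"fingers":0,"delta_pos":[3,0,-12],"spin":-16},{"fingers":0,"delta_pos":[3,0,-12],"spin":-24},{"fingers":0,"delta_pos":[3,0,-12],"spin":-32},{"fingers":0,"delta_pos":[3,0,-12],"spin":-40},{"fingers":0,"delta_pos":[3,0,-12],"spin":-48},{"fingers":0,"delta_pos":[3,0,-12],"spin":-56},{"fingers":0,"delta_pos":[3,0,-12],"spin":-64},{"fingers":0,"delta_pos":[3,0,-12],"spin":-72},{"fingers":0,"delta_pos":[3,0,-12],"spin":-80},{"fingers":0,"delta_pos":[3,0,-12],"spin":-88},{"fingers":0,"delta_pos":[3,0,-12],"spin":-90},{"fingers":0,"delta_pos":[3,0,-12],"spin":-90}]'; python3 - <<'E'
from h import *
s=sense();print(s["wrist_force"],s["moment"],s["tcp_pos"],s["joints"])
snap("side","s15",(250,150,350,260),6)
E
```

```text
time_s: 17.55
tcp_pos: [0.5834, -0.1149, 0.181]
ee_rot: [[0.996, 0.087, 0.0], [0.087, -0.996, 0.0], [0.0, -0.0, -1.0]]
wrist_force: [-0.5, -0.4, -1.3]
gripper_width: 0.32
[-0.5052 -0.3785 -1.3353] [-0.0368  0.0347 -0.0285] [ 0.5834 -0.1149  0.181 ] [  4.4318  20.9196  -7.5029  -0.0275 -61.5556  90.5922]
```

View pics/s15.png

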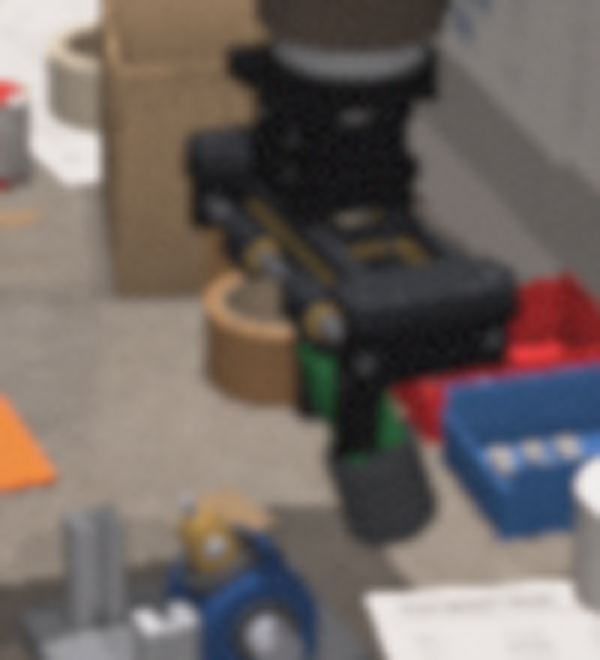

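```bash
cat > ov.py <<'E'
from h import *
def greaser_pts(s,th,a):
    R=np.array(s["ee_rot"]);p=np.array(s["tcp_pos"])+R@[0,0,-.019]
    up=R@np.array([-np.sin(th),0,-np.cos(th)])   # tilt toward tool -x
    ey=R[:,1]; ex=np.cross(ey,up); rim=p-a*up
    ph=np.linspace(0,2*np.pi,40)
    circ=lambda h,r:[rim+h*up+r*(np.cos(t)*ex+np.sin(t)*ey) for t in ph]
    sq=lambda h:[rim+h*up+.014*(i*ex+j*ey) for i,j in((1,1),(1,-1),(-1,-1),(-1,1),(1,1))]
    return rim,up,[circ(0,.022),circ(.045,.022),sq(.045),sq(.1)]
def overlay(n,im,name,box,f,th,a):
    s=sense();rim,up,L=greaser_pts(s,np.radians(th),a)
    c=cv2.resize(im[box[1]:box[3],box[0]:box[2],::-1],None,fx=f,fy=f,interpolation=cv2.INTER_CUBIC)
    for l in L:
        q=np.array([(proj(n,P)-box[:2]+.5)*f for P in l]).astype(np.int32);cv2.polylines(c,[q],False,(255,255,0),1)
    cv2.imwrite(f"pics/{name}.png",c);return rim,up
E
python3 - <<'E'
from ov import *
im=capture("side");b=np.array((290,190,340,250))
ims=[]
for th in(20,25,30):
    overlay("side",im,f"o{th}",b,7,th,.070); ims.append(cv2.imread(f"pics/o{th}.png")[:, :266] if 0 else cv2.resize(cv2.imread(f"pics/o{th}.png"),(266,320)))
cv2.imwrite("pics/o.png",np.hstack(ims))
E
```

```text
(no output)
```

View pics/o.png

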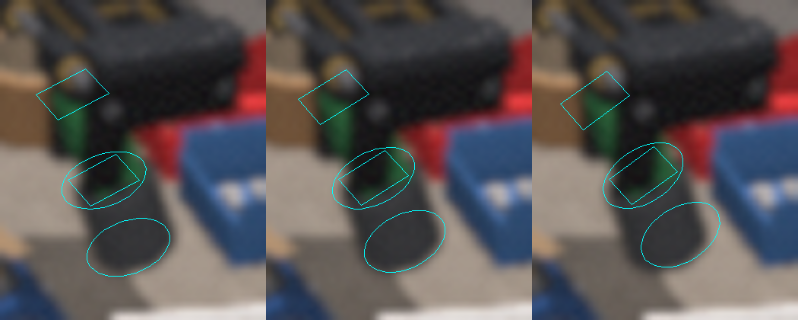

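View pics/o25.png

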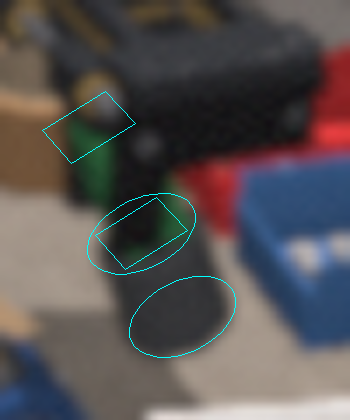

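```bash
python3 - <<'E'
from h import *
im=np.mean([capture("side").astype(float) for _ in range(4)],0)
c=np.clip(im*2.2,0,255).astype(np.uint8)
np.save("im.npy",im)
snap("side","s16",(295,200,335,250),12,c)
E
```

```text
(no output)
```

View pics/s16.png

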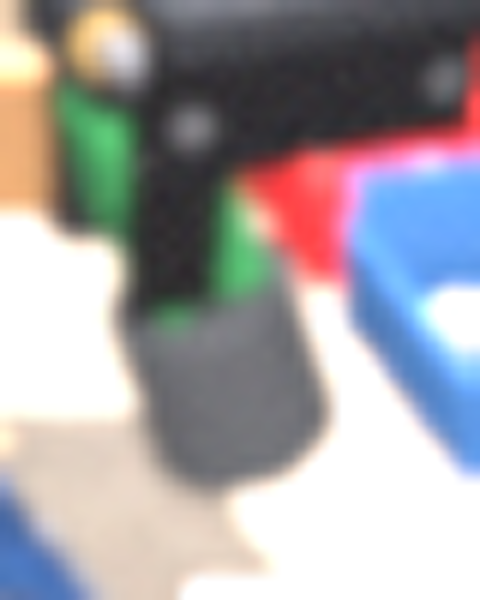

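```bash
cat > ft.py <<'E'
from ov import *
from scipy.optimize import least_squares
def fit(P,s,n="side",prior=.7,x0=(22,.073)):
    def r(q):
        _,_,L=greaser_pts(s,np.radians(q[0]),q[1])
        h=cv2.convexHull(np.array([proj(n,p)+q[2:4] for p in L[0]+L[1]]).astype(np.float32))
        return np.append([cv2.pointPolygonTest(h,tuple(map(float,p)),True) for p in P],np.array(q[2:4])/prior*1.0)
    f=least_squares(r,[*x0,0,0],x_scale=[3,.003,1,1],diff_step=1e-3);return f.x,r(f.x)
E
python3 - <<'E'
from ft import *
q=np.array([(128,330),(150,420),(162,455),(210,488),(270,475),(310,440),(325,410),(305,330),(290,275)])
P=(q+.5)/12-.5+[295,200]
for pr in(.01,.7,2): print(pr,*fit(P,sense(),prior=pr))
E
```

```text
0.01 [25.7284  0.067   0.      0.    ] [ 2.2827  0.3908 -0.0912 -0.5561 -0.4133  0.2286  0.8065  0.9885  0.0606
  0.      0.    ]Traceback (most recent call last):
  File "<stdin>", line 4, in <module>
  File "ft.py", line 8, in fit
    f=least_squares(r,[*x0,0,0],x_scale=[3,.003,1,1],diff_step=1e-3);return f.x,r(f.x)
    return func(*args, **kwargs)
    result = trf(vector_fun.fun, vector_fun.jac, x0, f0, J0, lb, ub, ftol, xtol,
                 gtol, max_nfev, x_scale, loss_function, tr_solver,
                 tr_options.copy(), verbose, callback=callback_wrapped)
    return trf_no_bounds(
        fun, jac, x0, f0, J0, ftol, xtol, gtol, max_nfev, x_scale,
        loss_function, tr_solver, tr_options, verbose, callback=callback)
    J = jac(x)
    self._update_jac()
    ~~~~~~~~~~~~~~~~^^
    self.J = self.jac_wrapped(xp_copy(self.x), f0=self.f)
             ~~~~~~~~~~~~~~~~^^^^^^^^^^^^^^^^^^^^^^^^^^^^
    J, dct = approx_derivative(
             ~~~~~~~~~~~~~~~~~^
        self.fun,
        ^^^^^^^^^
    ...<2 lines>...
        **self.finite_diff_options,
        ^^^^^^^^^^^^^^^^^^
[... 453 characters left out ...]
s))
                      ~~~~~~~~^^^^^^^^^^^^^^^^^^^^^^^^^^^^^^
    return np.atleast_1d(self.fun(x))
                         ~~~~~~~~^^^
    return self.f(x, *self.args, **self.kwargs)
           ~~~~~~^^^^^^^^^^^^^^^^^^^^^^^^^^^^^^
  File "ft.py", line 6, in r
    h=cv2.convexHull(np.array([proj(n,p)+q[2:4] for p in L[0]+L[1]]).astype(np.float32))
                               ~~~~^^^^^
  File "h.py", line 7, in proj
    K,T=cam(n); p=np.linalg.inv(T)@np.append(P,1); q=np.array([p[0],-p[1],-p[2]]); u=K@q; return u[:2]/u[2]
        ~~~^^^
  File "h.py", line 5, in cam
    g=get_calibration(n); return np.array(g["K"]),np.array(g["T"])
ValueError: time passes only in moves, steps and waits
```

```bash
sed -i 's/^def cam(n):/import functools\n@functools.cache\ndef cam(n):/' h.py
cat > ft.py <<'E'
from ov import *
from scipy.optimize import least_squares
def fit(P,s,n="side",prior=.7,bp=.002,x0=(22,.073)):
    S=np.array([10,.01,1,1,.005])
    def r(z):
        q=z*S; _,up,L=greaser_pts(s,np.radians(q[0]),q[1])
        ex=np.cross(np.array(s["ee_rot"])[:,1],up)
        h=cv2.convexHull(np.array([proj(n,p+q[4]*ex)+q[2:4] for p in L[0]+L[1]]).astype(np.float32))
        return np.append([cv2.pointPolygonTest(h,tuple(map(float,p)),True)/.5 for p in P],[q[2]/prior,q[3]/prior,q[4]/bp])
    f=least_squares(lambda z:r(z),np.array([*x0,0.1,0.1,.0001])/S,diff_step=1e-3,method="lm" if 0 else "trf");return f.x*S,r(f.x)*.5
E
python3 - <<'E'
from ft import *
q=np.array([(128,330),(150,420),(162,455),(210,488),(270,475),(310,440),(325,410),(305,330),(290,275)])
P=(q+.5)/12-.5+[295,200]; s=sense()
for pr,bp in((.01,1e-5),(.7,1e-5),(.7,.003),(2,.003)): print(pr,bp,*fit(P,s,prior=pr,bp=bp))
E
```

```text
0.01 1e-05 [25.7249  0.067   0.0002  0.      0.    ] [ 2.2831  0.3919 -0.09   -0.556  -0.4137  0.228   0.8057  0.9875  0.0599
  0.0111  0.      0.    ]
0.7 1e-05 [22.8998  0.0669  0.7965 -0.4232  0.    ] [ 1.9475  0.5099  0.1858 -0.5672 -0.4105  0.2959  0.827   0.9604  0.3131
  0.5689 -0.3023  0.    ]
0.7 0.003 [20.8889  0.0672  0.3405 -0.2602 -0.0031] [ 1.6882  0.586   0.35   -0.6055 -0.4261  0.3349  0.8298  0.9654  0.5244
  0.2432 -0.1858 -0.5225]
2 0.003 [19.9996  0.0663  1.7247 -0.7282  0.0001] [ 1.5966  0.6236  0.4146 -0.6239 -0.4368  0.3475  0.831   0.9769  0.6152
  0.4312 -0.182   0.0173]
```

```bash
python3 - <<'E'
from ft import *
s=sense()
for th in(0,10,15,20,25):
    rim,up,_=greaser_pts(s,np.radians(th),.07); a=proj("side",rim);b=proj("side",rim+.045*up); d=a-b; 
    print(th,d[0]/d[1],(a-[295,200])*12,(b-[295,200])*12)
q=np.array([(150,420),(162,455),(210,488),(270,475),(310,440),(325,410),(305,330),(290,275)])
P=(q+.5)/12-.5+[295,200]; s=sense()
for pr,bp in((.01,1e-5),(.7,1e-5),(.7,.003),(2,.003)): print(pr,bp,*fit(P,s,prior=pr,bp=bp))
E
```

```text
0 -0.03437452622570481 [125.8472 466.059 ] [131.8238 292.1926]
10 0.15405621306418657 [175.1207 452.0021] [149.7393 287.2479]
15 0.2573511486738998 [199.3183 442.0991] [158.5552 283.7043]
20 0.3698573207828369 [222.9991 430.3751] [167.1897 279.4808]
25 0.49485190361975445 [246.0003 416.9159] [175.5795 274.609 ]
0.01 1e-05 [24.7878  0.0671  0.     -0.      0.    ] [ 0.7292  0.3085 -0.3804 -0.3581  0.2089  0.6607  0.677  -0.1575  0.
 -0.      0.    ]
0.7 1e-05 [25.4709  0.0673 -0.2318  0.0647  0.    ] [ 0.7188  0.2535 -0.365  -0.3529  0.1927  0.6509  0.6663 -0.236  -0.1656
  0.0462  0.    ]
0.7 0.003 [25.9289  0.0673 -0.1457  0.019   0.0007] [ 0.7149  0.2185 -0.3534 -0.3494  0.1809  0.6428  0.6582 -0.2914 -0.1041
  0.0136  0.1176]
2 0.003 [25.7944  0.0672  0.0355 -0.0669  0.0011] [ 0.7234  0.2351 -0.3453 -0.3416  0.1902  0.6469  0.6535 -0.2838  0.0089
 -0.0167  0.1906]
```

```bash
python3 - <<'E'
from ov import *
im=np.load("im.npy");s=sense()
box=np.array((295,195,335,250));f=9;out=[]
for th,a,b in((15,.068,.006),(20,.067,.003),(25,.067,0)):
    rim,up,L=greaser_pts(s,np.radians(th),a); ex=np.cross(np.array(s["ee_rot"])[:,1],up)
    if b and (L and True): pass
    c=cv2.resize(np.clip(im*2.2,0,255).astype(np.uint8)[box[1]:box[3],box[0]:box[2],::-1],None,fx=f,fy=f,interpolation=cv2.INTER_CUBIC)
    raw=c.copy()
    for l in L+[[L[2][i],L[3][i]] for i in range(4)]:
        q=np.array([(proj("side",P+b*ex)-box[:2]+.5)*f for P in l]).astype(np.int32);cv2.polylines(c,[q],False,(255,0,255),1)
    out.append(c[:,:260])
    print(ex)
cv2.imwrite("pics/cmp.png",np.hstack(out)); print(np.hstack(out).shape)
E
```

```text
[-0.9622 -0.0845 -0.2588]
[-0.9361 -0.0822 -0.342 ]
[-0.9028 -0.0793 -0.4226]
(495, 780, 3)
```

View pics/cmp.png

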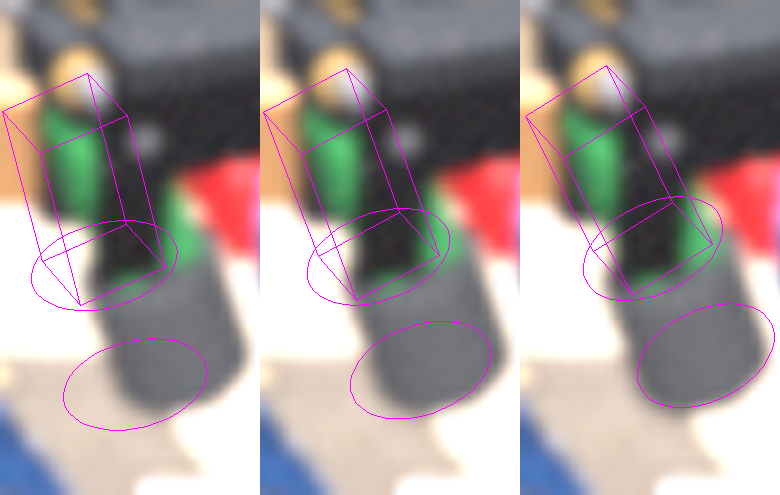

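```bash
cat > cmp.py <<'E'
from ov import *
def panels(im,box,f,cands,name,w=260,gain=2.2,cam_="side",s=None):
    s=s or sense();out=[]
    for th,a,b in cands:
        rim,up,L=greaser_pts(s,np.radians(th),a); ex=-np.cross(np.array(s["ee_rot"])[:,1],up)
        c=cv2.resize(np.clip(im*gain,0,255).astype(np.uint8)[box[1]:box[3],box[0]:box[2],::-1],None,fx=f,fy=f,interpolation=cv2.INTER_CUBIC)
        for l in L+[[L[2][i],L[3][i]] for i in range(4)]:
            q=np.array([(proj(cam_,P+b*ex)-box[:2]+.5)*f for P in l]).astype(np.int32);cv2.polylines(c,[q],False,(255,0,255),1)
        out.append(c[:,:w])
    cv2.imwrite(f"pics/{name}.png",np.hstack(out))
E
python3 - <<'E'
from cmp import *
panels(np.load("im.npy"),np.array((295,195,335,250)),9,((15,.069,.007),(18,.068,.005),(21,.068,.003)),"cmp2")
E
```

```text
(no output)
```

View pics/cmp2.png

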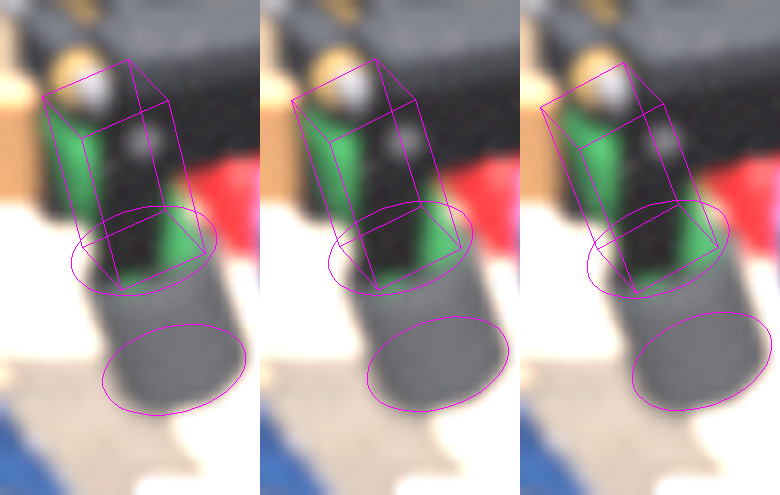

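```bash
python3 - <<'E'
import numpy as np
im=np.load("im.npy");g=im.sum(2)/3
for r in range(222,242): print(r,g[r,300:328].astype(int))
E
```

```text
222 [149 148 147 138 109  68  34  23  22  22  19  23  32  45  56  62  63  63
  69  77  80  77  76  75  70  71  83  88]
223 [150 149 148 136 107  67  35  23  22  21  21  22  32  45  56  60  60  60
  66  82  95 100  98  86  71  67  76  88]
224 [148 149 145 129  96  58  30  23  22  23  25  27  36  46  55  57  57  56
  61  80 107 123 121  99  73  63  68  80]
225 [148 148 141 119  85  50  30  28  31  34  36  38  42  49  54  57  56  55
  56  74 106 131 130 105  75  61  63  71]
226 [147 147 140 116  82  51  38  39  44  49  50  49  51  55  57  58  56  54
  52  65  99 130 134 111  79  61  60  65]
227 [147 147 141 121  89  58  47  50  52  55  56  56  58  58  58  58  55  52
  51  58  88 122 136 120  92  70  60  62]
228 [148 147 143 128 100  68  54  52  54  56  58  57  59  58  58  56  54  51
  51  53  76 110 135 134 113  85  66  61]
229 [148 147 144 135 111  78  56  51  53  55  55  56  56  56  55  54  54  53
  50  51  66  99 131 144 133 109  82  66]
230 [149 147 144 138 121  89  61  49  50  52  53  54  54  53  54  54  53  53
  51  52  59  88 123 144 144 129 102  76]
231 [151 148 147 143 132 104 
[... 579 characters left out ...]
 97  97  97  94  86  69  53  48  50  51  52  53  53  53  54  54
  53  53  59  78 109 136 149 152 152 150]
237 [ 95  95  95  95  96  96  90  76  59  48  49  50  52  52  53  54  54  54
  53  59  75 102 129 144 151 151 152 152]
238 [ 95  95  95  95  96  97  94  82  65  53  48  49  51  52  52  52  54  55
  61  76 103 128 144 150 152 152 152 153]
239 [ 96  96  95  96  97  98  97  90  78  65  55  51  52  52  56  61  66  73
  86 105 128 143 150 152 152 152 152 153]
240 [ 96  97  97  97  98  99  99  95  89  80  71  64  62  65  78  91 100 108
 120 133 143 149 151 152 152 151 152 153]
241 [ 97  97  97  98  98  99  99  98  95  90  86  82  79  85 104 123 133 137
 141 146 148 150 151 151 152 152 152 153]
```

```bash
python3 - <<'E'
from h import *
go([.511,-.0297,.170],-85)
E
```

```text
delta [-6.46 -9.09  1.06] spin 0.02161680681739142 cur yaw_y -84.98
```

```bash
python3 -m inch '[{"fingers":0,"delta_pos":[-2.5,-3,0],"spin":0},{"fingers":0,"delta_pos":[-5,-6,0],"spin":0},{"fingers":0,"delta_pos":[-6.5,-8.5,0.3],"spin":0},{"fingers":0,"delta_pos":[-6.5,-9.1,0.8],"spin":0},{"fingers":0,"delta_pos":[-6.5,-9.1,1.1],"spin":0},{"fingers":0,"delta_pos":[-6.5,-9.1,1.1],"spin":0}]'; python3 - <<'E'
from h import *
s=sense();print(s["wrist_force"],s["tcp_pos"])
a=capture("side");snap("side","s17",(250,160,330,270),6,np.clip(a*1.6,0,255).astype(np.uint8))
np.save("im.npy",a.astype(float))
snap("top","t17",(290,190,370,280),6)
E
```

```text
time_s: 18.45
tcp_pos: [0.511, -0.0298, 0.1692]
ee_rot: [[0.996, 0.088, -0.0], [0.088, -0.996, -0.0], [-0.001, 0.0, -1.0]]
wrist_force: [0.4, 0.5, -1.4]
gripper_width: 0.319
[ 0.4073  0.5413 -1.3921] [ 0.511  -0.0298  0.1692]
```

View pics/s17.png

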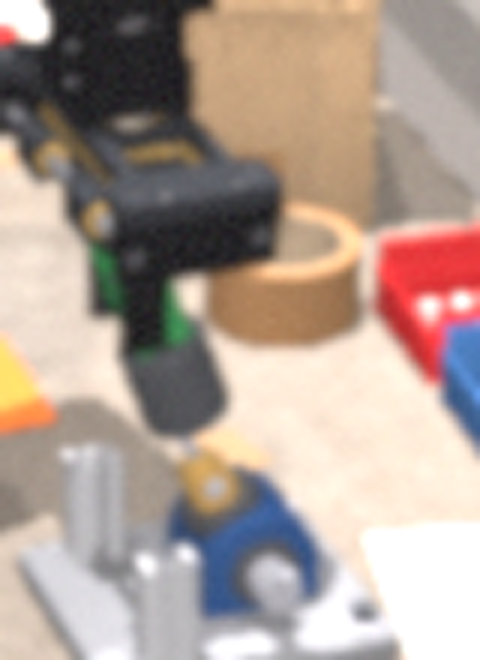

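View pics/t17.png

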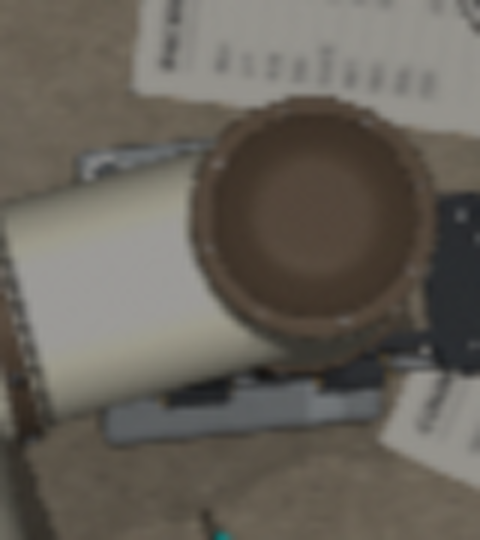

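```bash
python3 - <<'E'
from cmp import *
s=sense()
seat=np.array([.5556,-.0258,.0732]);ax=np.array([-.421,-.037,.9063])
f=lambda P:(proj("side",P)-[250,160]+.5)*6
for z in(0,20,28,38,50,60): print(z,f(seat+z/1000*ax))
rim,up,L=greaser_pts(s,np.radians(18),.068);R=np.array(s["ee_rot"]);ex=-np.cross(R[:,1],up);print("rim",f(rim+.005*ex),rim+.005*ex, "shoulder",f(rim+.005*ex+.045*up))
panels(np.load("im.npy"),np.array((262,190,300,245)),9,((18,.068,.005),(18,.070,.004),(20,.068,.003)),"cmp3",gain=1.3)
g=np.load("im.npy").sum(2)/3
for r in range(216,232,2): print(r,g[r,266:292].astype(int))
E
```

```text
0 [218.1059 492.7936]
20 [202.1317 463.8067]
28 [195.6684 452.0782]
38 [187.5291 437.3085]
50 [177.6726 419.4228]
60 [169.3835 404.3812]
rim [182.8044 406.6046] [ 0.537  -0.0279  0.1253] shoulder [155.2602 331.8002]
216 [144 146 138 113  70  37  19  23  24  22  25  39  53  58  60  59  58  70
  96 123 133 123 111 100  95  91]
218 [145 146 139 107  66  38  36  38  39  41  44  47  53  56  57  58  52  54
  71 103 132 145 146 142 140 135]
220 [148 150 146 121  89  61  53  54  56  56  56  59  60  60  56  54  52  51
  53  78 113 138 148 151 150 151]
222 [150 153 152 143 116  81  56  53  54  53  56  54  56  55  53  54  52  51
  51  59  88 121 143 151 151 153]
224 [147 148 149 148 134 105  71  51  50  53  52  52  55  54  55  54  52  51
  51  51  64  96 128 146 149 150]
226 [121 132 143 147 145 132 100  69  49  50  50  52  53  54  53  54  55  54
  53  51  55  81 119 143 150 150]
228 [ 94 101 110 121 132 136 120  89  58  49  49  53  52  55  54  54  55  53
  53  55  70  99 131 146 150 149]
230 [ 91  93  94  94 101 112 120 108  80  56  50  50  50  53  54  53  55  59
  73  95 118 138 147 147 146 147]
```

View pics/cmp3.png

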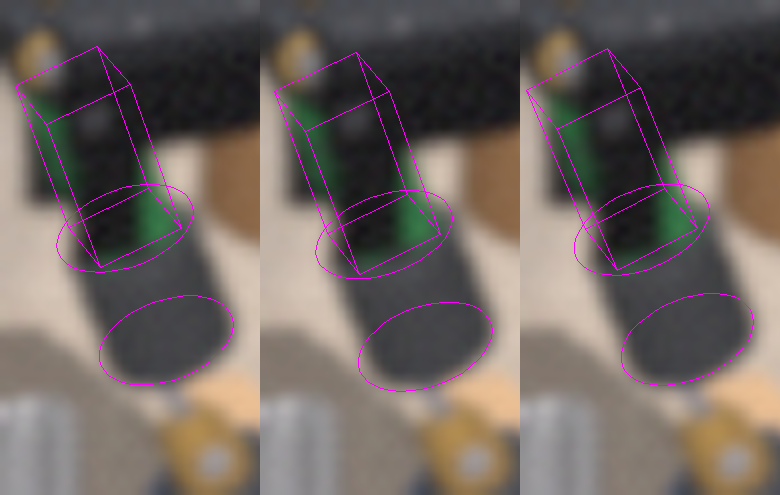

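```bash
python3 -m inch '[{"fingers":0,"delta_pos":[-0.05,0,0.6],"spin":0},{"fingers":0,"delta_pos":[-0.1,0,1.1],"spin":0},{"fingers":0,"delta_pos":[0.2,0,1.7],"spin":0},{"fingers":0,"delta_pos":[0.35,0,2.3],"spin":0},{"fingers":0,"delta_pos":[0.35,0,2.3],"spin":0}]'; python3 - <<'E'
from h import *
s=sense();print(s["wrist_force"],s["moment"],s["tcp_pos"])
a=capture("side");snap("side","s18",(260,180,310,260),8,np.clip(a*1.6,0,255).astype(np.uint8))
E
```

```text
time_s: 19.05
tcp_pos: [0.5136, -0.0294, 0.1453]
ee_rot: [[0.996, 0.088, -0.002], [0.088, -0.996, -0.0], [-0.002, 0.0, -1.0]]
wrist_force: [0.6, 0.1, -2.3]
gripper_width: 0.32
[ 0.5792  0.105  -2.3099] [-0.0369  0.0572 -0.0117] [ 0.5136 -0.0294  0.1453]
```

View pics/s18.png

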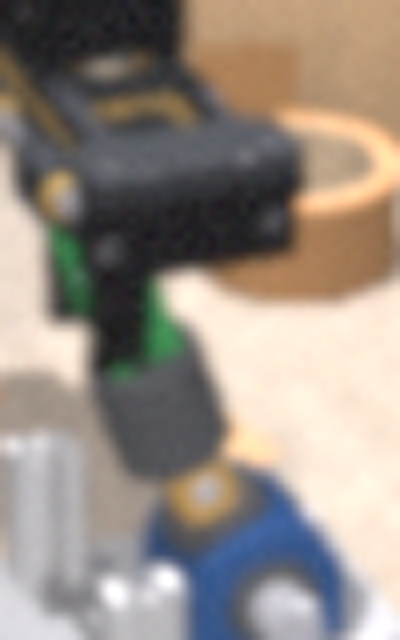

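```bash
python3 -m inch '[{"fingers":0,"delta_pos":[0.1,0,0.4],"spin":0},{"fingers":0,"delta_pos":[0.2,0,0.8],"spin":0},{"fingers":0,"delta_pos":[0.3,0,1.2],"spin":0},{"fingers":0,"delta_pos":[0.3,0,1.2],"spin":0}]'; python3 - <<'E'
from h import *
s=sense();print(s["wrist_force"],s["moment"],s["tcp_pos"])
a=capture("side");snap("side","s19",(260,180,310,260),8,np.clip(a*1.6,0,255).astype(np.uint8))
E
```

```text
time_s: 19.5
tcp_pos: [0.5176, -0.0289, 0.1343]
ee_rot: [[0.996, 0.088, 0.001], [0.088, -0.996, -0.0], [0.001, 0.0, -1.0]]
wrist_force: [1.6, 0.1, -2.5]
gripper_width: 0.32
[ 1.5688  0.1055 -2.4636] [-0.0181 -0.2648  0.0085] [ 0.5176 -0.0289  0.1343]
```

View pics/s19.png

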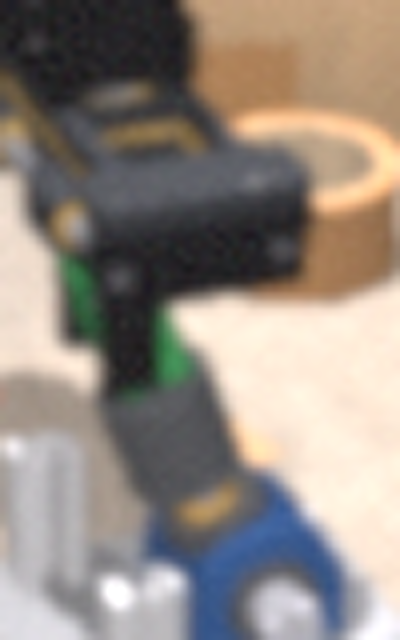

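```bash
python3 -m inch '[{"fingers":0,"delta_pos":[0.05,0,0.3],"spin":0},{"fingers":0,"delta_pos":[0.15,0,0.6],"spin":0},{"fingers":0,"delta_pos":[0.25,0,0.9],"spin":0},{"fingers":0,"delta_pos":[0.25,0,0.9],"spin":0}]'; python3 - <<'E'
from h import *
s=sense();print(s["wrist_force"],s["moment"],s["tcp_pos"])
a=capture("side");snap("side","s20",(260,180,310,260),8,np.clip(a*1.6,0,255).astype(np.uint8))
E
```

```text
time_s: 19.95
tcp_pos: [0.521, -0.0286, 0.1261]
ee_rot: [[0.996, 0.088, 0.003], [0.088, -0.996, 0.0], [0.003, -0.0, -1.0]]
wrist_force: [2.2, 0.2, 0.0]
gripper_width: 0.321
[2.1849 0.2398 0.0231] [-0.1368 -0.8644 -0.0964] [ 0.521  -0.0286  0.1261]
```

View pics/s20.png

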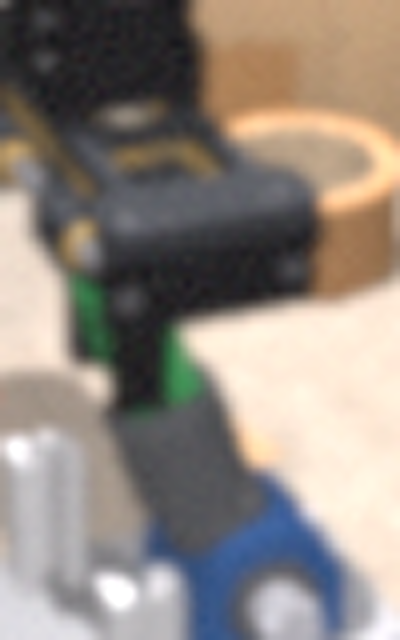

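```bash
python3 -m inch '[{"fingers":0,"delta_pos":[0.1,0,0.2],"spin":0},{"fingers":0,"delta_pos":[0.2,0,0.4],"spin":0},{"fingers":0,"delta_pos":[0.3,0,0.6],"spin":0},{"fingers":0,"delta_pos":[0.3,0,0.7],"spin":0},{"fingers":0,"delta_pos":[0.3,0,0.7],"spin":0}]'; python3 - <<'E'
from h import *
s=sense();print(s["wrist_force"],s["moment"],s["tcp_pos"])
a=capture("side");snap("side","s21",(260,180,310,260),8,np.clip(a*1.6,0,255).astype(np.uint8))
E
```

```text
time_s: 20.5
tcp_pos: [0.5236, -0.0285, 0.1204]
ee_rot: [[0.996, 0.089, 0.003], [0.089, -0.996, -0.0], [0.003, 0.0, -1.0]]
wrist_force: [-1.1, -0.1, 9.1]
gripper_width: 0.318
[-1.1061 -0.0745  9.1015] [ 0.1196  0.0997 -0.0535] [ 0.5236 -0.0285  0.1204]
```

View pics/s21.png

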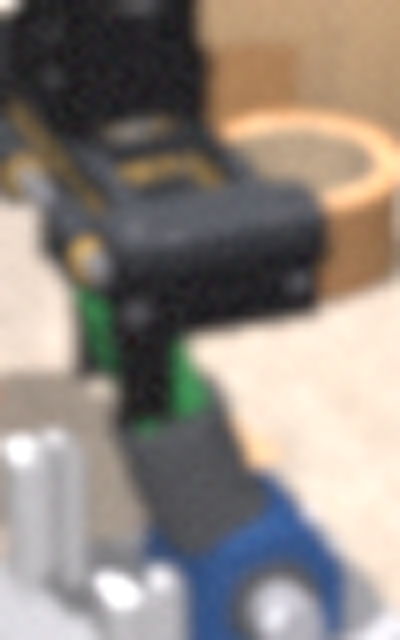

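```bash
python3 -m inch '[{"fingers":0,"delta_pos":[0.1,0,0.2],"spin":0},{"fingers":0,"delta_pos":[0.2,0,0.4],"spin":0},{"fingers":0,"delta_pos":[0.25,0,0.6],"spin":0},{"fingers":0,"delta_pos":[0.25,0,0.6],"spin":0}]'; python3 - <<'E'
from h import *
s=sense();print(s["wrist_force"],s["moment"],s["tcp_pos"])
a=capture("side");snap("side","s22",(260,180,310,260),8,np.clip(a*1.6,0,255).astype(np.uint8))
E
```

```text
time_s: 20.95
tcp_pos: [0.5233, -0.0288, 0.1174]
ee_rot: [[0.996, 0.09, -0.002], [0.09, -0.996, -0.002], [-0.003, 0.002, -1.0]]
wrist_force: [-15.4, 2.4, 30.0]
gripper_width: 0.32
[-15.3577   2.363   30.0272] [0.8852 3.7932 0.1694] [ 0.5233 -0.0288  0.1174]
```

View pics/s22.png

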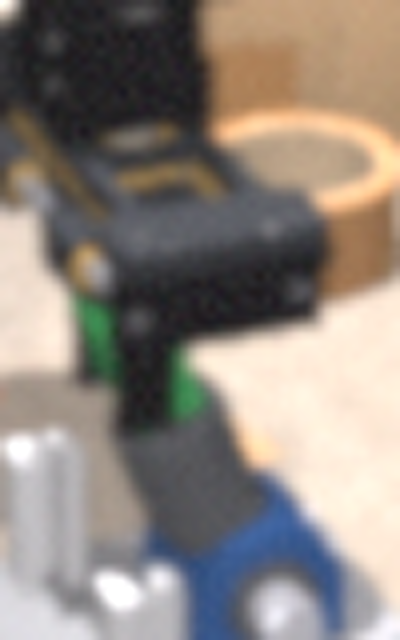

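```bash
python3 - <<'E'
from h import *
im=np.mean([capture("side").astype(float) for _ in range(3)],0);np.save("im.npy",im)
seat=np.array([.5556,-.0258,.0732]);ax=np.array([-.421,-.037,.9063]);ey=np.array([-.0872,.9962,0]);ex=np.cross(ey,ax)
off=np.array([-.24,-.40])  # from fit: proj+q=obs, q=(+.24,+.40)
box=np.array((262,190,306,250));f=9;out=[]
for h in(0,4,8):
    c=cv2.resize(np.clip(im*1.6,0,255).astype(np.uint8)[box[1]:box[3],box[0]:box[2],::-1],None,fx=f,fy=f,interpolation=cv2.INTER_CUBIC)
    C=lambda z,r:[seat+z/1000*ax+r/1000*(np.cos(t)*ex+np.sin(t)*ey) for t in np.linspace(0,2*np.pi,40)]
    S=lambda z:[seat+z/1000*ax+.014*(i*ex+j*ey) for i,j in((1,1),(1,-1),(-1,-1),(-1,1),(1,1))]
    for l in(C(h,22),C(h+45,22),S(h+45),S(h+100)):
        q=np.array([(proj("side",P)-off*(-1)-box[:2]+.5)*f if 0 else (proj("side",P)+[.24,.40]-box[:2]+.5)*f for P in l]).astype(np.int32);cv2.polylines(c,[q],False,(255,0,255),1)
    out.append(c[:,60:320])
cv2.imwrite("pics/home.png",np.hstack(out))
E
```

```text
(no output)
```

View pics/home.png

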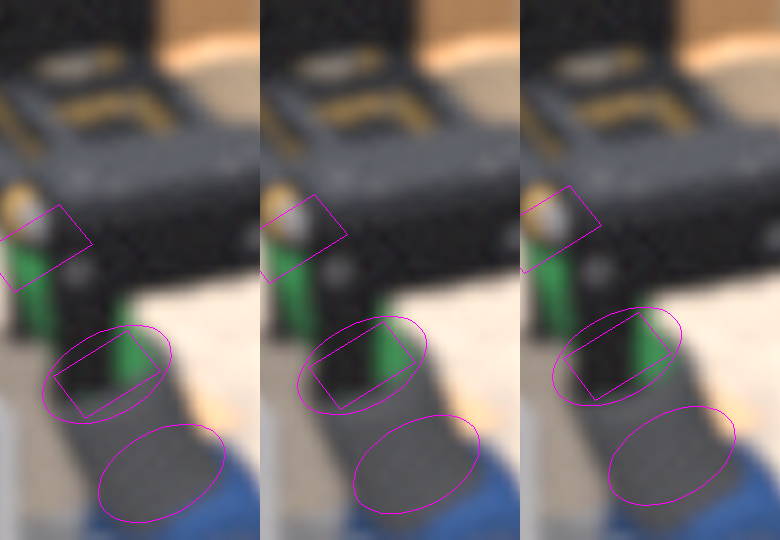

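```bash
python3 -m inch '[{"fingers":0,"delta_pos":[-0.05,0,-0.1],"spin":0},{"fingers":0,"delta_pos":[-0.05,0,-0.1],"spin":0},{"fingers":0,"delta_pos":[-0.05,0,-0.1],"spin":0},{"fingers":0,"delta_pos":[-0.05,0,-0.1],"spin":0}]'; python3 -m inch '[{"fingers":0,"delta_pos":[0,0,0],"spin":0},{"fingers":0,"delta_pos":[0,0,0],"spin":0},{"fingers":0,"delta_pos":[0,0,0],"spin":0},{"fingers":0,"delta_pos":[0,0,0],"spin":0},{"fingers":0,"delta_pos":[0,0,0],"spin":0},{"fingers":0,"delta_pos":[0,0,0],"spin":0},{"fingers":0,"delta_pos":[0,0,0],"spin":0},{"fingers":0,"delta_pos":[0,0,0],"spin":0}]'
```

```text
time_s: 21.55
tcp_pos: [0.5232, -0.0288, 0.1174]
ee_rot: [[0.996, 0.09, -0.001], [0.09, -0.996, -0.001], [-0.002, 0.001, -1.0]]
wrist_force: [-10.6, 1.7, 25.1]
gripper_width: 0.32
time_s: 22.35
tcp_pos: [0.5233, -0.0288, 0.1174]
ee_rot: [[0.996, 0.09, -0.001], [0.09, -0.996, -0.001], [-0.001, 0.001, -1.0]]
wrist_force: [-10.8, 1.0, 24.9]
gripper_width: 0.318
```

```bash
python3 - <<'E'
from h import *
im=np.mean([capture("side").astype(float) for _ in range(3)],0);g=im.sum(2)/3
for r in range(228,252,2): print(r,g[r,266:300].astype(int))
seat=np.array([.5556,-.0258,.0732]);ax=np.array([-.421,-.037,.9063]);ey=np.array([-.0872,.9962,0]);ex=np.cross(ey,ax)
for sgn in(-1,1):
    for h in(0,45):
        c=np.array([proj("side",seat+h/1000*ax+.022*(np.cos(t)*ex+np.sin(t)*ey)) for t in np.linspace(0,6.283,60)]);print(h,"extreme px",c[c[:,0].argmin()] if sgn<0 else c[c[:,0].argmax()])
top=capture("top"); a=snap("side","s23",(200,170,340,290),5,np.clip(im*1.3,0,255).astype(np.uint8))
snap("top","t23",None,1.4,top)
E
```

```text
228 [ 94  93  90  81  72  68  70  63  46  28  24  23  20  22  27  38  53  61
  65  72  88 116 138 148 150 150 149 148 148 149 151 153 152 150]
230 [ 92  93  93  94  93  93  90  80  58  35  24  20  21  23  24  38  53  60
  61  59  61  79 109 133 145 146 147 149 149 151 151 153 153 152]
232 [ 94  95  92  92  92  93  89  73  52  31  22  23  24  25  28  37  48  56
  57  57  55  59  85 119 140 147 147 146 147 147 148 150 152 152]
234 [138 131 112 101  97  94  91  78  58  43  38  41  46  48  52  54  56  58
  57  55  52  51  59  90 123 142 144 143 141 141 143 145 149 152]
236 [117 114 114 112 104  97  95  89  76  61  53  53  54  56  56  57  56  55
  54  54  52  52  51  66  98 127 140 142 139 138 140 145 148 149]
238 [108 105 110 112 104  97  96  94  88  72  56  49  50  50  53  53  54  54
  54  54  52  52  51  53  65  86 103 114 125 133 139 144 146 148]
240 [107 104 110 112 103  96  95  96  94  86  69  54  50  49  51  52  53  54
  53  55  54  52  53  52  51  51  55  66  84 107 129 144 150 153]
242 [106 103 110 112 103  95  95  96  97  93  85  70  54  50  51  51  54  54
  54  54  53  54  54  54  53  52  53  57  62  70  91 119 143 151]
244 [107 104 110 112 104  96  94  97  96  96  92  83  67  53  50  52  51  53
  53  53  54  55  55  56  56  58  61  65  66  66  70  94 122 138]
246 [109 105 110 112 104  97  94  95  95  95  93  84  68  53  48  48  51  52
  53  53  56  56  58  61  65  65  68  67  66  64  64  65  73  91]
248 [109 105 111 111 101  89  83  84  87  89  85  76  63  53  50  49  49  49
  51  54  57  61  64  66  65  65  61  60  60  60  58  58  58  62]
250 [106 101 108 112 102  89  86  86  86  83  81  78  87  95  92  77  60  54
  54  56  58  59  61  60  60  61  61  61  61  59  58  58  58  57]
0 extreme px [278.8649 244.0328]
45 extreme px [272.7022 233.1303]
0 extreme px [292.8934 239.4814]
45 extreme px [286.9491 228.4152]
```

View pics/s23.png

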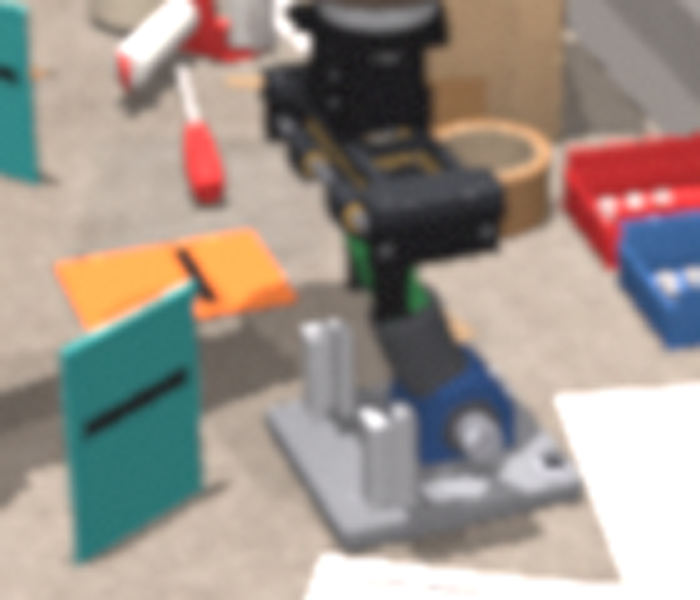

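View pics/t23.png

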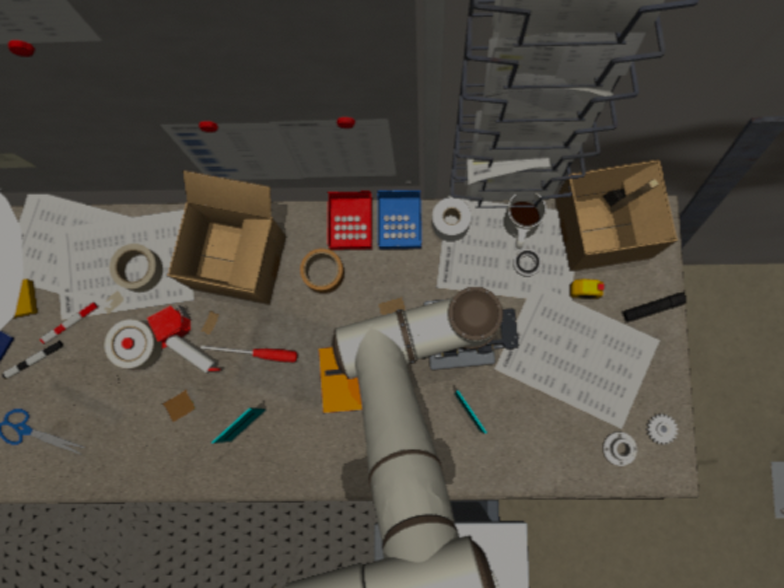

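```bash
python3 -m inch '[{"fingers":0,"delta_pos":[-0.1,0,0.04],"spin":0},{"fingers":0,"delta_pos":[-0.2,0,0.08],"spin":0},{"fingers":0,"delta_pos":[-0.2,0,0.08],"spin":0}]';python3 -m inch '[{"fingers":0,"delta_pos":[-0.1,0,0.04],"spin":0},{"fingers":0,"delta_pos":[-0.2,0,0.08],"spin":0},{"fingers":0,"delta_pos":[-0.2,0,0.08],"spin":0}]'; python3 - <<'E'
from h import *
s=sense();print(s["wrist_force"],s["moment"],s["tcp_pos"])
im=np.mean([capture("side").astype(float) for _ in range(3)],0);g=im.sum(2)/3
for r in range(228,248,2): print(r,g[r,266:300].astype(int))
E
```

```text
time_s: 22.85
tcp_pos: [0.523, -0.0288, 0.1172]
ee_rot: [[0.996, 0.09, 0.003], [0.09, -0.996, -0.001], [0.003, 0.001, -1.0]]
wrist_force: [-9.6, 0.6, 23.6]
gripper_width: 0.321
time_s: 23.15
tcp_pos: [0.5228, -0.0288, 0.117]
ee_rot: [[0.996, 0.09, 0.007], [0.09, -0.996, -0.001], [0.007, 0.001, -1.0]]
wrist_force: [-6.7, 0.7, 23.2]
gripper_width: 0.321
[-6.7357  0.7228 23.1527] [0.3013 1.1233 0.0627] [ 0.5228 -0.0288  0.117 ]
228 [ 95  93  86  74  64  70  78  70  48  29  22  23  23  20  26  38  52  63
  68  74  92 118 140 149 151 151 149 148 148 149 152 153 151 150]
230 [ 92  93  93  93  93  96  99  86  62  35  23  21  21  23  27  38  54  60
  61  61  66  84 111 134 144 147 147 148 150 150 152 153 153 152]
232 [ 94  93  92  93  93  93  88  70  47  28  22  23  23  23  29  37  49  56
  58  56  55  60  86 119 141 147 148 146 147 147 147 149 151 151]
234 [129 114 105 101  97  95  89  73  51  38  37  40  41  46  50  53  58  58
  57  55  51  49  59  89 124 142 145 143 141 141 143 146 149 153]
236 [115 113 114 111 104  97  94  87  72  56  51  53  55  55  57  56  56  55
  55  54  51  50  52  67  98 127 141 142 139 138 140 145 148 150]
238 [108 105 111 112 104  97  95  95  88  71  56  50  51  51  52  54  54  53
  54  54  53  53  52  52  65  88 104 114 125 135 140 144 146 148]
240 [107 105 109 112 103  97  95  96  95  85  70  54  49  51  51  53  54  55
  54  54  54  53  53  52  52  52  55  68  84 108 129 144 150 152]
242 [108 103 110 112 103  95  95  97  96  93  85  70  55  49  51  52  52  53
  53  55  54  53  54  53  54  53  53  57  61  71  91 120 143 151]
244 [107 104 110 112 103  96  95  97  96  95  93  83  67  54  49  51  52  54
  53  53  54  55  55  55  57  58  61  64  66  65  69  93 122 139]
246 [110 104 111 112 105  96  95  96  96  95  93  85  69  54  48  49  50  52
  52  53  55  56  58  60  65  68  67  67  67  66  65  65  73  92]
```

```bash
python3 -m inch '[{"fingers":0,"delta_pos":[-0.15,0,0.1],"spin":0},{"fingers":0,"delta_pos":[-0.3,0,0.2],"spin":0},{"fingers":0,"delta_pos":[-0.3,0,0.2],"spin":0}]';python3 -m inch '[{"fingers":0,"delta_pos":[-0.15,0,0.08],"spin":0},{"fingers":0,"delta_pos":[-0.3,0,0.15],"spin":0},{"fingers":0,"delta_pos":[-0.3,0,0.15],"spin":0}]'; python3 - <<'E'
from h import *
s=sense();print(s["wrist_force"],s["moment"],s["tcp_pos"])
im=np.mean([capture("side").astype(float) for _ in range(3)],0);g=im.sum(2)/3
for r in range(230,248,2): print(r,g[r,266:300].astype(int))
E
```

```text
time_s: 23.6
tcp_pos: [0.5209, -0.0289, 0.115]
ee_rot: [[0.996, 0.09, 0.009], [0.09, -0.996, -0.0], [0.009, 0.001, -1.0]]
wrist_force: [-3.3, 0.2, 21.3]
gripper_width: 0.32
time_s: 23.9
tcp_pos: [0.5193, -0.0289, 0.1135]
ee_rot: [[0.996, 0.091, 0.012], [0.091, -0.996, 0.0], [0.012, 0.001, -1.0]]
wrist_force: [-1.6, -0.7, 18.4]
gripper_width: 0.318
[-1.6017 -0.7473 18.4103] [-0.0946 -0.5006  0.0275] [ 0.5193 -0.0289  0.1135]
230 [ 92  88  84  80  86  93  82  54  31  23  25  22  22  29  42  55  61  61
  61  64  79 108 134 144 147 147 147 148 150 150 151 153 154 152]
232 [ 93  93  92  92  93  91  77  54  31  24  20  23  22  28  42  53  58  59
  58  57  57  72 103 132 144 147 147 147 146 147 148 149 151 152]
234 [114 108 105 101  96  89  75  50  32  26  27  29  30  37  45  54  57  59
  56  53  51  53  73 105 131 144 145 143 142 141 143 145 149 152]
236 [114 112 113 111 105  95  87  74  58  50  49  50  51  55  58  58  57  55
  55  53  53  52  55  72 105 131 142 142 139 138 140 145 148 149]
238 [108 104 111 112 103  97  95  92  80  63  53  51  52  54  53  53  54  55
  54  53  53  55  52  54  67  88 103 114 125 134 140 143 146 148]
240 [107 104 111 112 104  96  95  95  91  79  61  50  49  51  52  52  53  54
  54  54  54  54  54  53  52  53  56  66  85 108 130 144 151 152]
242 [107 104 111 111 103  96  96  97  95  89  78  63  52  50  49  52  52  53
  53  54  55  55  55  54  54  53  54  58  61  70  91 120 143 152]
244 [108 104 110 112 104  96  95  97  97  94  90  78  61  50  50  50  52  52
  53  54  54  55  56  55  57  57  59  64  65  66  69  93 123 139]
246 [108 105 110 112 105  98  96  97  97  96  93  84  68  53  48  51  50  51
  53  54  54  57  58  61  64  67  68  68  66  64  63  64  73  92]
```

```bash
python3 -m inch '[{"fingers":0,"delta_pos":[-0.05,0,0.12],"spin":0},{"fingers":0,"delta_pos":[-0.1,0,0.25],"spin":0},{"fingers":0,"delta_pos":[-0.1,0,0.25],"spin":0}]'; python3 - <<'E'
from h import *
s=sense();print(s["wrist_force"],s["moment"],s["tcp_pos"])
im=np.mean([capture("side").astype(float) for _ in range(3)],0);g=im.sum(2)/3
for r in range(230,248,2): print(r,g[r,270:300].astype(int))
snap("side","s24",(260,190,310,260),8,np.clip(im*1.6,0,255).astype(np.uint8))
E
```

```text
time_s: 24.35
tcp_pos: [0.5189, -0.029, 0.113]
ee_rot: [[0.996, 0.091, 0.014], [0.091, -0.996, -0.0], [0.014, 0.002, -1.0]]
wrist_force: [-4.3, 0.3, 30.2]
gripper_width: 0.32
[-4.3394  0.2911 30.1625] [0.328  0.635  0.0205] [ 0.5189 -0.029   0.113 ]
230 [ 85  96  84  54  29  21  24  21  25  32  46  57  61  62  62  64  78 108
 133 145 147 147 147 148 150 150 151 153 153 153]
232 [ 96  98  81  50  30  22  21  22  22  31  46  55  59  58  57  56  57  80
 114 137 146 148 148 146 147 146 148 150 151 152]
234 [ 96  89  70  45  29  24  25  27  30  36  47  53  58  57  57  54  53  57
  75 106 131 143 146 143 141 141 143 146 149 152]
236 [104  94  82  64  48  44  47  49  52  54  56  58  57  56  55  54  52  52
  54  73 104 131 142 142 140 139 140 145 148 150]
238 [103  96  94  89  77  63  53  51  52  53  54  54  54  54  55  54  53  53
  53  55  67  88 104 115 125 133 140 143 146 148]
240 [104  96  96  96  91  78  61  51  48  50  52  53  54  53  54  53  54  54
  54  53  52  53  55  66  84 107 130 144 150 152]
242 [103  96  96  96  96  90  77  63  53  50  50  53  53  54  54  54  54  54
  55  55  55  53  54  57  62  71  91 120 143 152]
244 [103  96  95  96  97  96  90  78  61  51  49  51  51  52  53  54  54  55
  55  55  56  58  60  65  66  65  70  93 122 138]
246 [105  97  97  97  97  95  93  84  68  53  49  49  51  52  52  54  54  55
  59  61  64  67  68  67  66  65  64  64  73  91]
```

View pics/s24.png

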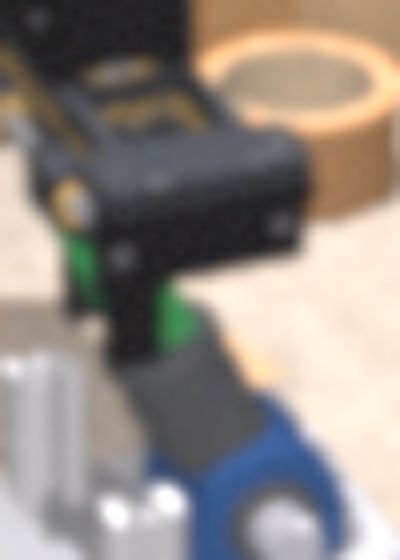

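```bash
python3 -m inch '[{"fingers":0,"delta_pos":[0.15,0,-0.05],"spin":0},{"fingers":0,"delta_pos":[0.25,0,-0.1],"spin":0},{"fingers":0,"delta_pos":[0.25,0,-0.1],"spin":0},{"fingers":0,"delta_pos":[0.25,0,-0.1],"spin":0}]'; python3 -m inch '[{"fingers":0,"delta_pos":[0,0,0],"spin":0},{"fingers":0,"delta_pos":[0,0,0],"spin":0},{"fingers":0,"delta_pos":[0,0,0],"spin":0},{"fingers":0,"delta_pos":[0,0,0],"spin":0},{"fingers":0,"delta_pos":[0,0,0],"spin":0},{"fingers":0,"delta_pos":[0,0,0],"spin":0},{"fingers":0,"delta_pos":[0,0,0],"spin":0},{"fingers":0,"delta_pos":[0,0,0],"spin":0}]'; python3 - <<'E'
from h import *
im=np.mean([capture("side").astype(float) for _ in range(3)],0);g=im.sum(2)/3
for r in range(230,248,2): print(r,g[r,270:300].astype(int))
E
```

```text
time_s: 24.9
tcp_pos: [0.519, -0.029, 0.1131]
ee_rot: [[0.996, 0.091, 0.008], [0.091, -0.996, -0.001], [0.008, 0.001, -1.0]]
wrist_force: [-7.0, 1.9, 28.7]
gripper_width: 0.321
time_s: 25.7
tcp_pos: [0.519, -0.029, 0.1131]
ee_rot: [[0.996, 0.091, 0.008], [0.091, -0.996, -0.001], [0.008, 0.001, -1.0]]
wrist_force: [-7.8, 1.7, 28.3]
gripper_width: 0.318
230 [ 83  91  79  52  27  21  24  21  21  31  46  57  62  61  61  63  79 108
 134 145 147 147 147 148 150 150 151 153 153 152]
232 [ 93  89  73  46  27  19  22  24  22  32  47  55  59  58  58  56  57  71
 103 131 144 148 147 147 146 147 148 150 151 152]
234 [ 96  89  70  46  27  23  25  26  29  35  46  54  57  57  56  54  52  54
  73 104 131 144 146 143 142 141 142 146 149 153]
236 [105  93  82  65  50  45  48  49  52  55  57  58  58  55  55  53  52  51
  54  73 104 131 142 142 139 139 141 145 148 149]
238 [104  96  94  90  78  63  52  50  53  53  53  54  53  55  55  53  54  53
  53  54  67  89 104 114 125 134 140 143 146 148]
240 [103  97  95  95  91  78  61  51  49  50  52  53  54  54  54  54  53  54
  54  53  52  53  57  67  84 107 129 144 150 152]
242 [104  96  96  96  94  90  78  63  52  50  51  52  52  54  54  54  55  55
  55  55  54  54  54  58  62  70  90 120 143 151]
244 [104  96  95  97  96  96  90  79  61  51  49  50  51  53  54  53  53  54
  55  56  56  57  60  65  65  65  70  93 122 140]
246 [104  97  96  97  97  95  93  85  67  53  49  50  51  52  53  52  53  55
  59  61  64  67  68  68  67  65  64  65  72  91]
```

```bash
python3 -c "
from station import *
print(finish_job()); s=sense(); print(s['time_s'],s['tcp_pos'],s['wrist_force'],s['gripper_width'])"
```

```text
the job is handed in; nothing more can be done
None
the job is handed in; nothing more can be done
```

I handed the job in at about 26 s: the guard plate is out and lying flat, and the greaser appears to be home on the nipple, still gripped and pressed down. I could not see the valve or the catches directly, so "home" is inferred from force, position and the side picture.

- **Guard plate:** I drew the orange plate straight up out of its slots. I stood it on the bare bench and tipped it over gradually, so it lies flat around x = 0.45 m, y = 0.22 m, clear of the block. I did not touch the turquoise look-alikes.
- **Greaser:** The tool can only point down, so I gripped the greaser by its green square. I tilted it in the jaws by pushing the socket against the edge of the block's base plate, then pressed it along the nipple.
- **A seating that was not square:** The first hard stop looked like home by force and position. The side picture then showed the socket 4 to 5 degrees off the nipple's lean. I moved the grip sideways while pressing, which turned the greaser about 4 degrees and let it go about 1.7 mm deeper.
- **Last checks:** The socket's edges in the picture now match about 24 to 25 degrees of lean. The arm pressed with about 30 N along the nipple, above the 10 to 20 N the task gives for holding. Force and position stayed steady over 0.8 s, and changing the load did not move the greaser.
- **Disagreement:** By my measured positions, the gripper pads sit about 8 mm off the nipple's axis. Some of that may be slip in the grip and some error in my estimate of the nipple's position.
- **Other things:** The late top view showed nothing else moved.

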